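# Make up the stew tray and the dip tray for the cooking lesson

## Robot

A 7-joint arm with a two-finger parallel gripper is mounted at the origin on a cart in front of the work surface, level with it; the furniture and walls round the work are solid. World frame = base frame: x ahead of the robot, y to its left, z up, the work surface at z = 0. Lengths are in m, angles in degrees, forces in N, time in s.
With the tool pointing down it reaches from about 0.425 to 0.875 m from the base axis. Payload 4.7 kg.
Tool frame: the origin (TCP) lies midway between the tips of the shut fingers; the grasp point (between the pads) lies 19 mm behind it (env.grip_point_offset is the distance from the TCP to the grasp point, in m); z points along the fingers, y is the line along which they close (so a half turn about z gives the same grasp; the last joint's range is limited). The gripper opens to 87 mm and grips with 3 to 60 N. Pads are 19 mm wide; open, the fingers measure 117 mm over their backs; the gripper's body (75 mm by 190 mm) begins 51 mm behind the grasp point.
Start: joints at [-75.281, 18.392, -4.016, 83.108, 1.295, 78.541, -3.26], TCP at [0.156, 0.631, 0.185] pointing down, gripper open.
Joint ranges: [-163.93, 163.93], [-17.29, 119.83], [-79.2, 71.16], [3.27, 140.29], [-89.18, 269.18], [5.43, 117.66], [-154.24, 154.24]. Speed limits (degrees/s): [147.25, 147.25, 180, 180, 180, 180, 180].

## Interface

Orientations are given as [roll, pitch, yaw] about the fixed x, y, z axes, in that order (R = Rz(yaw) Ry(pitch) Rx(roll)).
In Python, from cell import env gives the robot as it stands.
- The arm moves only by the shell command python3 -m jog 'ROWS' [FORCE]. ROWS is JSON, a list of rows, each a list of 7 numbers: the shift along the tool's x, y, z in m, then the turn, a rotation vector about the tool's x, y, z in rad, then the finger opening in m, from 0 to 0.087. A call has 1 to 12 rows; each row shifts and turns the commanded pose from where the row before left it, along the tool's axes as they then stand; what a row does not reach is not made up. A row lasts 1/12 s, in which the tool goes at most 41.7 mm and 7.16 degrees, less where a joint would pass 70% of its speed; a pose out of reach is approached as far as the arm can. A call is refused whole if a number of a shift passes 0.0417 or a number of a turn 0.125, either way. A call with a gripper value outside its range is refused whole. The fingers move at their own pace and stop on an object; FORCE is the grip in N (left out, the last holds). Time passes only in rows, so rows that do not move let the fingers close. It gives the time, the measured TCP pose, the force, the opening and the grip force at its end, in the units of the state.
- env.get_obs(): the state, without advancing time (a new reading comes with each control period).
- env.read_camera(name): name is "side" or "top" or "wrist"; returns the picture (400x640x3 uint8, blue, green, red); there is no depth.
- env.get_calibration(name): a dict with "fov_y" (degrees; the focal length in pixels is half the picture's height over the tangent of half this angle, whatever the lens; pixels are square), "cx", "cy" (the principal point, pixels), "k1" (the pictures are not rectified: a ray, as slopes to the right and down, at radius r is drawn at 1 + k1 r^2 times it, then the intrinsics apply), "pose" (4x4, takes a point from camera to world coordinates). Camera axes: x right, y up, looking along -z (the intrinsics and any distortion apply to the point x, -y, -z); pixel columns grow to the right and rows downward; lengths in m; the calibration is good to about 2 mm. A picture is of the moment at which its call begins: read the wrist's pose just before it. get_calibration takes no time and is no camera call; for the wrist camera it gives the pose at the moment of the call.
- env.sign_off(): hands the job in; it is judged then, once.
The state is a dict: "time_s": time; "qpos": joint angles; "joint_velocities": joint speeds; "effort": joint torques, N m; "tool_pos": TCP position; "tool_rot": TCP orientation; "force": force on the tool from outside, world axes, zero at the start; "wrist_torque": the same for the moment, N m; "grip_width": finger opening in m; "grasp_force": force on a finger pad.
Only numpy, scipy, OpenCV 4.12 (cv2) and the standard library are available. Lean on these libraries where they do the work, as an engineer would, in place of code of your own. Each camera call takes 0.05 s, during which the arm holds its last target. There are 200 camera calls.

## Task

Make up the two wooden kit trays for the cooking lesson from the stock in the middle of the worktop. Into the larger stew tray, which already holds the garlic, go one small tin in its square end bay, the spice jar in the narrow bay between tin and garlic, and the peeler lying flat along the long compartment; into the smaller dip tray go the other small tin in its narrower bay and the yellow-lidded salsa jar in its wider bay. Tins and jars are to stand upright on the tray floors and everything is to be let go and at rest; leave the salt shaker standing where it is and the garlic in its bay, and knock nothing over on the way.

Things in the scene. Friction and masses are not known exactly. Their poses are not given: they have to be found in the camera images.
- stew_tray: larger fixed plywood tray, 158 (x) by 214 (y) mm. Origin: centre of underside; floor top 5 mm up; x away from robot, y to its left. Near side: long compartment 68 x 204, centre (-40, 0). Behind it bays 76 deep, centres x +36: tin bay 76 wide, y +64; spice bay 58, y -7; garlic bay 62, y -71. Wall tops: near 18, next 20, between bays 26, far 30. Tall things in the bays block a low hand
- dip_tray: smaller fixed plywood tray, 96 mm (its x) by 176 mm (its y). Origin: centre of underside; floor top 5 mm up; x away from robot, y to its left. Two bays, each 86 deep in x, centres x 0: narrower tin bay 76 wide in y, centre y +45; wider jar bay 86 wide, centre y -40. Outer walls 30 mm high, notches in the ends 18, wall between the bays 26. (Wall cabinets hang over the worktop beyond x 0.6 m)
- tin_a: one of two alike small tins (paste tins), upright cylinder 57 mm in diameter, 72 mm tall; origin at the centre of its underside, z up. Either tin may serve either tray
- tin_b: one of two alike small tins (paste tins), upright cylinder 57 mm in diameter, 72 mm tall; origin at the centre of its underside, z up. Either tin may serve either tray
- spice_jar: the spice jar standing among the stock: slim glass jar with dark cap, 41 mm in diameter, 105 mm tall, upright; origin at the centre of its underside, z up (the spice jars in the far left corner are not part of this)
- salsa_jar: the salsa jar standing among the stock: glass jar with red contents and yellow lid, 66 mm in diameter, 100 mm tall, upright; origin at the centre of its underside, z up
- peeler: vegetable peeler lying flat in the middle of the stock, handle towards the robot (another near the cutting board is not part of this): 170 mm long along its x; black handle from x -85 to +20 mm, 25 mm wide, 18 mm high, steel blade beyond, 14 mm wide, 6 mm high. Origin at the middle of its length, about 2 mm above what it lies on; z up
- garlic: garlic bulb, 57 mm wide, 58 mm tall, already in the bay of the stew tray at its -y end; stays there. Origin at the centre of its underside
- salt_shaker: glass shaker with grey domed cap, 44 mm in diameter, 90 mm tall, standing among the stock; not wanted, stays where it is. Origin at the centre of its underside
Things that resemble listed ones, but are neither listed nor needed, are in the scene too. What is shaped like the tin_a but purple is not meant.

How it is judged:
By the outcome, as a careful person would: the job done as asked, in the order asked, and still so for the second after the job is handed in, with the robot touching nothing.
It also fails if it takes over 141 s, if anything falls off the work surface, if the arm or the gripper's body presses on something with over 40 N, if the wrist force passes 120 N, or if a joint passes its speed limit or range.

## Working session

There is one attempt and no reset: what is moved stays moved. The work goes in short steps, Python scripts to look and compute and a shell command to move; the robot and the scene stay as the last step left them, time stands still between calls to the robot, and variables do not carry over. Pictures are saved under pics/ and viewed, at most 14 in all, crops included, and the job is handed in when it is done.

```bash
ls; mkdir -p pics; python3 - <<'E'
from cell import env
import cv2,numpy as np
for n in("top","side"):
    im=env.read_camera(n); cv2.imwrite(f"pics/{n}0.png",im)
    c=env.get_calibration(n); print(n,c["fov_y"],c["cx"],c["cy"],c["k1"],np.round(c["pose"],3).tolist())
print(env.get_obs(), env.grip_point_offset)
E
```

```text
pics
top 43.84053646225144 312.3128997770926 203.8904256846534 0.043530491764046206 [[0.016, 0.993, -0.121, 0.315], [-1.0, 0.016, 0.003, 0.045], [0.005, 0.121, 0.993, 1.648], [0.0, 0.0, 0.0, 1.0]]
side 47.804143963485814 323.5581587096593 193.7939736854901 -0.030229302594057334 [[-0.999, -0.034, 0.013, 0.503], [0.027, -0.467, 0.884, 1.344], [-0.024, 0.884, 0.468, 0.725], [0.0, 0.0, 0.0, 1.0]]
{'time_s': 0.1, 'qpos': array([-75.28238439,  18.43417108,  -4.01490083,  83.16960972,
         1.29476016,  78.54165894,  -3.25901781]), 'joint_velocities': array([ 0.09138002, -0.11193547, -0.08397054, -0.10292901,  0.11210793,
        0.05430531, -0.02121949]), 'effort': array([-6.92247590e-05, -4.92568839e+01, -4.05399352e-01, -3.13397169e+01,
       -6.40475401e-02,  3.95392010e-02,  5.67609447e-05]), 'tool_pos': array([0.15617367, 0.63036193, 0.18396326]), 'tool_rot': array([-1.79899780e+02,  5.56809646e-03,  1.66092357e+02]), 'force': array([ 0.4389228 ,  0.09184674, -0.96488838]), 'wrist_torque': array([ 0.0497002 , -0.03683087,  0.02946479]), 'grasp_force': 0.0, 'grip_width': 0.08720467024960421} 0.0187
```

View pics/top0.png

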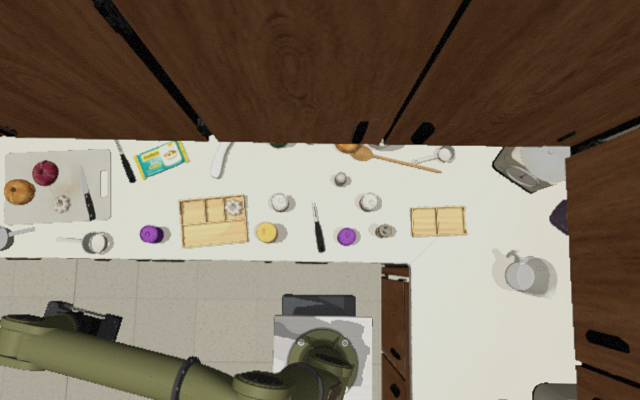

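View pics/side0.png

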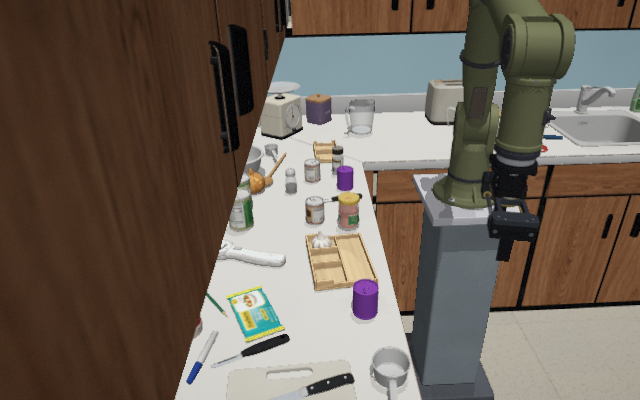

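The top picture shows the stew tray at (214,222) and the dip tray at (438,222). Pale tins are at (280,202) and (369,202), the yellow-lidded jar at (266,232) and the peeler at (318,228). Jar candidates are at (341,180) and (384,231). The purple tins at (347,236) and (151,234) are decoys, as is the dark-handled tool at (124,160). I'll check these in enlarged crops.

```bash
python3 - <<'E'
import cv2
t=cv2.imread("pics/top0.png");s=cv2.imread("pics/side0.png")
cv2.imwrite("pics/tc.png",cv2.resize(t[150:270,170:330],None,fx=5,fy=5,interpolation=cv2.INTER_CUBIC)[:600,:800])
cv2.imwrite("pics/tc2.png",cv2.resize(t[150:270,320:480],None,fx=5,fy=5,interpolation=cv2.INTER_CUBIC))
cv2.imwrite("pics/sc.png",cv2.resize(s[130:300,230:400],None,fx=3.5,fy=3.5,interpolation=cv2.INTER_CUBIC))
E
```

```text
(no output)
```

View pics/tc.png

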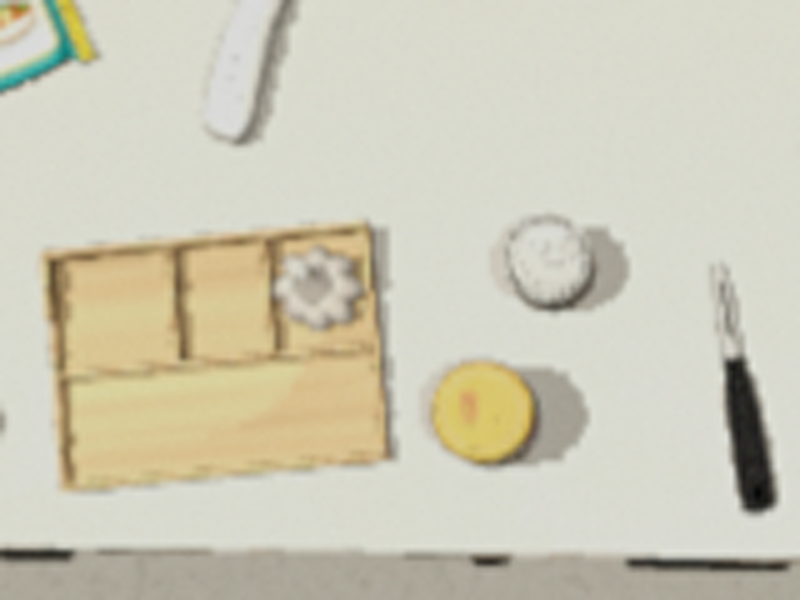

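View pics/tc2.png

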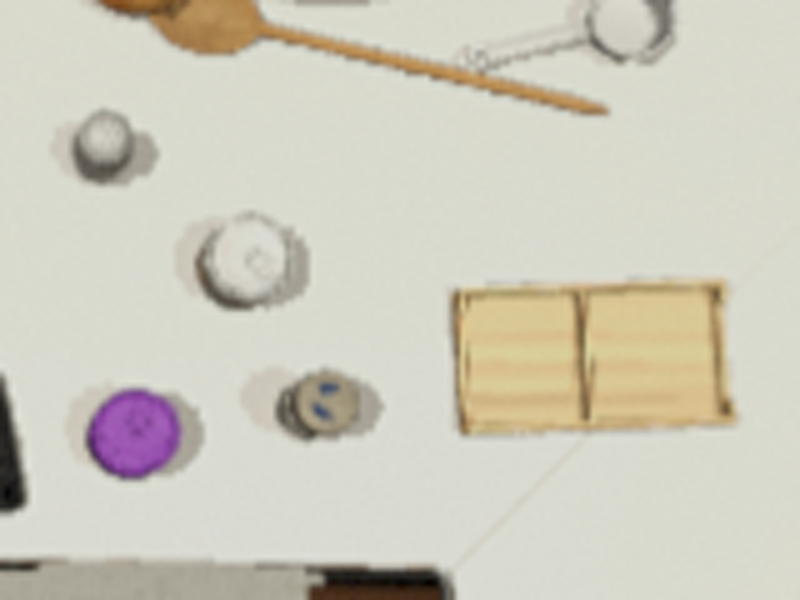

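View pics/sc.png

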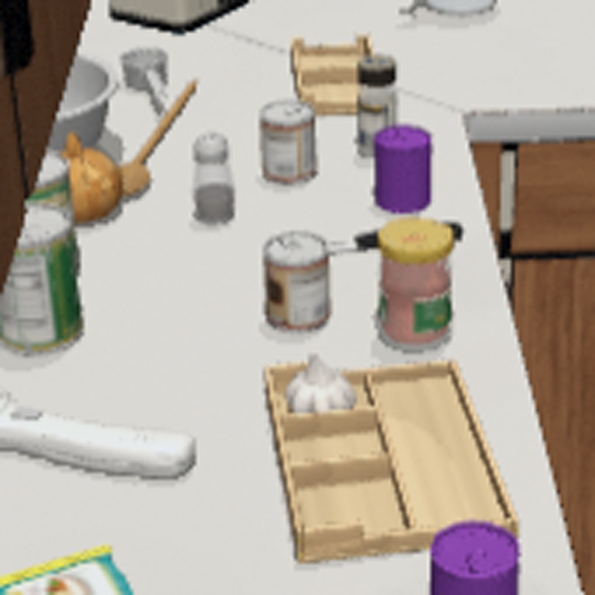

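Choices, in top-picture pixels:
- **Tins:** (280,202) and (369,202). The purple ones at (347,236) and (151,234), and the green can, are not meant.
- **Spice jar:** the dark cap at (385,230). The salt shaker, with its grey dome, is at (341,178).
- **Salsa jar:** the yellow lid at (267,232).
- **Peeler:** (318,228). The other tool, at (124,160), is not it.

Next I triangulate these from both views.

```bash
cat > h.py <<'E'
import numpy as np,cv2
from scipy.optimize import least_squares
from cell import env
def K(c): f=200/np.tan(np.radians(c["fov_y"]/2)); return np.array([[f,0,c["cx"]],[0,f,c["cy"]],[0,0,1]]),np.array([c["k1"],0,0,0,0.])
def ray(c,p):
    k,d=K(c); u=cv2.undistortPoints(np.array([[p]],float),k,d)[0,0]; P=np.array(c["pose"])
    return P[:3,3],P[:3,:3]@[u[0],-u[1],-1]
def plane(c,p,z): o,d=ray(c,p); return o+d*(z-o[2])/d[2]
def tri(*cp):
    A=np.zeros((3,3));b=np.zeros(3)
    for c,p in cp:
        o,d=ray(c,p); d/=np.linalg.norm(d); M=np.eye(3)-np.outer(d,d); A+=M;b+=M@o
    return np.linalg.solve(A,b)
def proj(c,X):
    k,d=K(c);P=np.array(c["pose"]);q=(np.atleast_2d(X)-P[:3,3])@P[:3,:3]; q=q*[1,-1,-1]
    return cv2.projectPoints(q,np.zeros(3),np.zeros(3),k,d)[0][:,0]
def fit(obs,x0):  # obs: (cam,pixels,local pts) -> x,y,z,yaw
    def r(v):
        a=v[3];R=np.array([[np.cos(a),-np.sin(a),0],[np.sin(a),np.cos(a),0],[0,0,1]])
        return np.concatenate([(proj(c,np.array(L)@R.T+v[:3])-p).ravel() for c,p,L in obs])
    s=least_squares(r,x0); return s.x,np.sqrt(np.mean(s.fun**2))
E
python3 - <<'E'
from h import *
T=env.get_calibration("top");S=env.get_calibration("side")
up=lambda p,x0,y0,s:((np.array(p,float)+.5)/s-.5+[x0,y0])
t1=lambda *p:up(p,170,150,5);t2=lambda *p:up(p,320,150,5);sd=lambda *p:up(p,230,130,3.5)
for n,a,b,h in [("tin1",t1(549,257),sd(297,247),.072),("tin2",t2(248,258),sd(288,112),.072),("salsa",t1(486,410),sd(416,238),.1),("spice",t2(328,400),sd(378,66),.105),("salt",t2(104,135),sd(211,142),.09)]:
    print(n,np.round(tri((T,a),(S,b)),4),"at h",np.round(plane(T,a,h),4))
print("peeler butt/neck/tip",[np.round(plane(T,t1(*p),z)[:2],4).tolist() for p,z in(((760,508),.01),((737,358),.01),((717,264),.004))])
print("peeler z: neck",tri((T,t1(737,358)),(S,sd(362,241))))
P=np.array([t1(45,253),t1(368,224),t1(390,458),t1(65,490)]);L=[[.079,.107,.03],[.079,-.107,.03],[-.079,-.107,.018],[-.079,.107,.018]]
Q=np.array([sd(300,560),sd(265,370),sd(458,364)]);LQ=[L[0],L[1],L[2]]
v,e=fit([(T,P,L),(S,Q,LQ)],[.55,.2,0,0]);print("stew",np.round(v,4),np.degrees(v[3]),e)
P=np.array([t2(455,290),t2(725,282),t2(735,422),t2(462,433)]);L=[[.048,.088,.03],[.048,-.088,.03],[-.048,-.088,.03],[-.048,.088,.03]]
Q=np.array([sd(295,40),sd(370,40)]);
v,e=fit([(T,P,L),(S,Q,[L[1],L[2]])],[.55,-.3,0,0]);print("dip",np.round(v,4),np.degrees(v[3]),e)
E
```

```text
tin1 [0.5144 0.1456 0.0701] at h [0.5152 0.1454 0.072 ]
tin2 [ 0.5196 -0.1417  0.0708] at h [ 0.5193 -0.1416  0.072 ]
salsa [0.4142 0.1811 0.0942] at h [0.415  0.1805 0.1   ]
spice [ 0.4259 -0.1882  0.0995] at h [ 0.4269 -0.1875  0.105 ]
salt [ 0.5949 -0.0481  0.0832] at h [ 0.5943 -0.0477  0.09  ]
peeler butt/neck/tip [[0.3593, 0.007], [0.4578, 0.0235], [0.5209, 0.0377]]
peeler z: neck [0.45515448 0.02371388 0.00780231]
stew [ 0.4519  0.3663 -0.0126  0.1167] 6.685991703380109 1.4201666142173683
dip [ 0.4637 -0.3735 -0.0061  0.0442] 2.5317452416851403 0.49467576218770865
```

```bash
cat >> h.py <<'E'
from scipy.spatial.transform import Rotation as Ro
def pose():
    o=env.get_obs(); return np.array(o["tool_pos"]),Ro.from_euler("xyz",o["tool_rot"],degrees=True)
def plan(p0,R0,p,yaw): # tool pointing down at yaw (mod 180); turn first, then shift in turned axes
    c=[Ro.from_euler("xyz",[180,0,yaw+k],degrees=True) for k in(0,180)]
    w=min([(R0.inv()*x).as_rotvec() for x in c],key=np.linalg.norm); R1=R0*Ro.from_rotvec(w)
    d=np.array(p)-p0
    print("turn",np.round(w,4),"rows",int(np.ceil(np.abs(w).max()/.12)),"| shift before turn",np.round(R0.inv().apply(d),4),"| after",np.round(R1.inv().apply(d),4)); return np.array(p),R1
E
python3 - <<'E'
from h import *
c=env.get_calibration("wrist");p,R=pose();P=np.array(c["pose"])
print(R.inv().apply(P[:3,3]-p).round(3),np.round(R.inv().as_matrix()@P[:3,:3],3).tolist(),c["fov_y"])
T=env.get_calibration("top")
print("purple",plane(T,np.array([135,430])/5+[320,150],.072))
t1=lambda *q:np.array(q)/5-.4+[170,150]
P=np.array([t1(45,253),t1(368,224),t1(390,458),t1(65,490)])
for q,z in zip(P,(.03,.03,.018,.018)): print(plane(T,q,z).round(4))
plan(p,R,[.40,.40,.30],90)
E
```

```text
[ 0.078 -0.001 -0.2  ] [[0.0, 0.958, 0.287], [1.0, -0.001, 0.002], [0.002, 0.287, -0.958]] 64.39012038986858
purple [ 0.40693382 -0.07144386  0.072     ]
[0.5176 0.477  0.03  ]
[0.5403 0.2672 0.03  ]
[0.3879 0.2494 0.018 ]
[0.3639 0.4596 0.018 ]
turn [-1.4000e-03  1.2000e-03  1.3281e+00] rows 12 | shift before turn [-0.2921 -0.1652 -0.1157] | after [-0.2304  0.2438 -0.116 ]
```

```bash
python3 -m jog '[[0,0,-0.004,0,0,0.11,0.087],[0,0,-0.004,0,0,0.11,0.087],[0,0,-0.004,0,0,0.11,0.087],[0,0,-0.004,0,0,0.11,0.087],[0,0,-0.004,0,0,0.11,0.087],[0,0,-0.004,0,0,0.11,0.087],[0,0,-0.004,0,0,0.11,0.087],[0,0,-0.004,0,0,0.11,0.087],[0,0,0,0,0,0.11,0.087],[0,0,0,0,0,0.11,0.087],[0,0,0,0,0,0.11,0.087],[0,0,0,0,0,0.11,0.087]]'
python3 -m jog '[[-0.025,0.028,0,0,0,0,0.087],[-0.025,0.028,0,0,0,0,0.087],[-0.025,0.028,0,0,0,0,0.087],[-0.025,0.028,0,0,0,0,0.087],[-0.025,0.028,0,0,0,0,0.087],[-0.025,0.028,0,0,0,0,0.087],[-0.025,0.028,0,0,0,0,0.087],[-0.025,0.028,0,0,0,0,0.087],[-0.025,0.028,0,0,0,0,0.087],[-0.025,0.028,0,0,0,0,0.087],[0,0,0,0,0,0,0.087]]'
python3 - <<'E'
from h import *
import json
env.read_camera
c=env.get_calibration("wrist"); im=env.read_camera("wrist"); cv2.imwrite("pics/w1.png",im); np.save("w1.npy",c["pose"])
print(env.get_obs()["time_s"],c["cx"],c["cy"],c["k1"])
E
```

```text
time_s: 1.1
tool_pos: [0.1562, 0.6306, 0.2164]
tool_rot: [-180.0, 0.1, 90.1]
force: [-0.3, 0.5, 0.2]
grip_width: 0.0869
grasp_force: 0.0
time_s: 2.02
tool_pos: [0.4458, 0.3746, 0.217]
tool_rot: [179.8, 0.2, 89.7]
force: [1.2, -0.8, 1.1]
grip_width: 0.0869
grasp_force: 0.0
2.0667 323.88673906482745 199.37008869404394 -0.005474681987965779
```

View pics/w1.png

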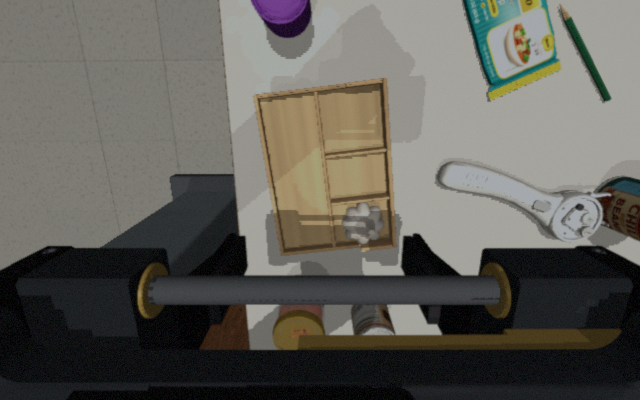

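The wrist picture shows the stew tray with outer rim corners at about (256,97), (386,79), (396,248) and (282,255), and the garlic at (362,222).

```bash
python3 - <<'E'
from h import *
T=env.get_calibration("top");W=env.get_calibration("wrist");W["pose"]=np.load("w1.npy")
t1=lambda *q:np.array(q)/5-.4+[170,150]
P=np.array([t1(45,253),t1(368,224),t1(390,458),t1(65,490)]);L=[[.079,.107,.03],[.079,-.107,.03],[-.079,-.107,.018],[-.079,.107,.018]]
Q=np.array([[386,79],[396,248],[282,255],[256,97.]])
J=np.array([[327,153],[329.5,199]]) # wall T-junctions
LJ=[[-.003,.0235,.023],[-.003,-.038,.023]]
for obs in([(W,Q,L)],[(T,P,L)],[(W,Q,L),(T,P,L)],[(W,Q,L),(T,P,L),(W,J,LJ)]):
    v,e=fit(obs,[.45,.36,0,.1]);print(np.round(v,4),np.degrees(v[3]),e)
# z fixed 0 approx:
E
python3 -m jog '[[-0.04,0,0,0,0,0,0.06],[-0.04,0,0,0,0,0,0.06],[-0.04,0,0,0,0,0,0.06],[-0.04,0,0,0,0,0,0.06],[-0.04,0,0,0,0,0,0.06],[-0.04,0,0,0,0,0,0.06],[-0.04,0,0,0,0,0,0.06],[-0.04,0,0,0,0,0,0.06],[-0.033,0,0,0,0,0,0.06],[0,0,0,0,0,0,0.06]]'
python3 - <<'E'
from h import *
c=env.get_calibration("wrist"); im=env.read_camera("wrist"); cv2.imwrite("pics/w2.png",im); np.save("w2.npy",c["pose"])
E
```

```text
[ 0.454   0.3626 -0.0067  0.1111] 6.367773501258406 0.7440381212473614
[ 0.4548  0.3688 -0.028   0.1122] 6.426496109576739 0.18490169375933266
[ 0.4538  0.3629 -0.0062  0.1112] 6.3700022469065045 0.6803744874181634
[ 0.4542  0.3644 -0.0088  0.1098] 6.289277663464654 1.4862972300242703
time_s: 2.9
tool_pos: [0.441, 0.0237, 0.2173]
tool_rot: [180.0, 0.0, 90.0]
force: [1.1, -0.0, -0.6]
grip_width: 0.0602
grasp_force: 0.0
```

View pics/w2.png

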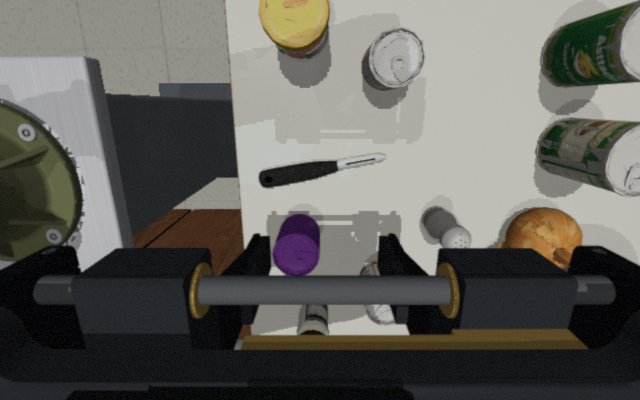

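Wrist picture 2 shows the peeler butt at (261,181), neck at (338,165) and tip at (385,157). Tin 1's lid is at (397,53), the salsa lid at (295,17) and the purple tin at (297,258).

```bash
python3 - <<'E'
from h import *
T=env.get_calibration("top");W=env.get_calibration("wrist");W["pose"]=np.load("w2.npy")
t1=lambda *q:np.array(q)/5-.4+[170,150]
for n,w,t in(("butt",(261,181),(760,508)),("neck",(338,164.5),(737,358)),("tip",(385,156.5),(717,264)),("tin1",(397,53),(549,257)),("salsa",(295,17),(486,410))):
    print(n,plane(W,w,.01).round(4),tri((W,w),(T,t1(*t))).round(4))
b=plane(W,(261,181),.012);k=plane(W,(338,164.5),.01);a=np.degrees(np.arctan2(*(k-b)[1::-1]));print("yaw",a)
g=b+(k-b)*.72;print("grasp",g)
p,R=pose();p1,R1=plan(p,R,[g[0],g[1],.10],a);plan(p1,R1,[g[0],g[1],.006],a)
E
```

```text
butt [0.3587 0.0042 0.01  ] [0.3597 0.0066 0.0175]
neck [0.4597 0.0261 0.01  ] [ 0.4598  0.0231 -0.0067]
tip [0.52   0.0365 0.01  ] [0.5191 0.0376 0.0164]
tin1 [0.5275 0.1587 0.01  ] [0.5109 0.1453 0.0953]
salsa [0.4086 0.1965 0.01  ] [0.4153 0.1812 0.0802]
yaw 12.016907259858314
grasp [0.43154256 0.02008801 0.01056   ]
turn [-6.0000e-04 -1.6000e-03  1.3638e+00] rows 12 | shift before turn [-0.0078 -0.0095  0.1172] | after [-0.0108  0.0056  0.1172]
turn [0. 0. 0.] rows 1 | shift before turn [ 0.    -0.     0.094] | after [ 0.    -0.     0.094]
```

```bash
python3 -m jog '[[0,0,0,0,0,0.114,0.06],[0,0,0,0,0,0.114,0.06],[0,0,0,0,0,0.114,0.06],[0,0,0,0,0,0.114,0.06],[0,0,0,0,0,0.114,0.06],[0,0,0,0,0,0.114,0.06],[0,0,0,0,0,0.114,0.06],[0,0,0,0,0,0.114,0.06],[0,0,0,0,0,0.114,0.06],[0,0,0,0,0,0.114,0.06],[0,0,0,0,0,0.114,0.06],[0,0,0,0,0,0.11,0.06]]'
python3 -m jog '[[-0.0027,0.0014,0.024,0,0,0,0.06],[-0.0027,0.0014,0.024,0,0,0,0.06],[-0.0027,0.0014,0.024,0,0,0,0.06],[-0.0027,0.0014,0.024,0,0,0,0.06],[0,0,0,0,0,0,0.06],[0,0,0,0,0,0,0.06]]' 
python3 - <<'E'
from h import *
p,R=pose();plan(p,R,[.4315,.0201,.008],12)
E
```

```text
time_s: 3.95
tool_pos: [0.4407, 0.0326, 0.2166]
tool_rot: [-180.0, 0.0, 12.2]
force: [1.1, 0.5, 0.2]
grip_width: 0.0599
grasp_force: 0.0
time_s: 4.45
tool_pos: [0.4307, 0.0238, 0.1203]
tool_rot: [-180.0, 0.2, 12.4]
force: [0.0, 0.0, 0.8]
grip_width: 0.0601
grasp_force: 0.0
turn [0.     0.0027 0.0076] rows 1 | shift before turn [0.0003 0.0038 0.1123] | after [0.     0.0038 0.1123]
```

```bash
python3 -m jog '[[0,0.0009,0.0225,0,0,0,0.06],[0,0.0009,0.0225,0,0,0,0.06],[0,0.001,0.0225,0,0,0,0.06],[0,0.001,0.0225,0,0,0,0.06],[0,0,0.0115,0,0,0,0.06],[0,0,0.0108,0,0,0,0.06],[0,0,0,0,0,0,0.06]]'
python3 -m jog '[[0,0,0,0,0,0,0.01],[0,0,0,0,0,0,0.01],[0,0,0,0,0,0,0.01],[0,0,0,0,0,0,0.01],[0,0,0,0,0,0,0.01],[0,0,0,0,0,0,0.01]]' 25
```

```text
time_s: 5.03
tool_pos: [0.4327, 0.0198, 0.0084]
tool_rot: [180.0, 0.1, 12.4]
force: [-0.0, -0.1, 0.7]
grip_width: 0.0603
grasp_force: 0.0
time_s: 5.53
tool_pos: [0.4329, 0.0189, 0.0091]
tool_rot: [-180.0, -0.1, 12.3]
force: [0.2, -0.2, -0.7]
grip_width: 0.0282
grasp_force: 0.0
```

```bash
python3 -m jog '[[0,0,0,0,0,0,0.01],[0,0,0,0,0,0,0.01],[0,0,0,0,0,0,0.01],[0,0,-0.02,0,0,0,0.01],[0,0,-0.035,0,0,0,0.01],[0,0,-0.035,0,0,0,0.01],[0,0,-0.035,0,0,0,0.01],[0,0,-0.035,0,0,0,0.01],[0,0,-0.02,0,0,0,0.01]]' 25
python3 -m jog '[[0,0,0,0,0,-0.122,0.01],[0,0,0,0,0,-0.122,0.01],[0,0,0,0,0,-0.122,0.01],[0,0,0,0,0,-0.122,0.01],[0,0,0,0,0,-0.122,0.01],[0,0,0,0,0,-0.122,0.01],[0,0,0,0,0,-0.122,0.01],[0,0,0,0,0,-0.122,0.01],[0,0,0,0,0,-0.122,0.01],[0,0,0,0,0,-0.122,0.01],[0,0,0,0,0,-0.122,0.01],[0,0,0,0,0,-0.122,0.01]]'
python3 - <<'E'
from h import *
p,R=pose();plan(p,R,[.4152,.3496,.15],96.3)
E
```

```text
time_s: 6.28
tool_pos: [0.4341, 0.0189, 0.1926]
tool_rot: [-180.0, -0.3, 12.3]
force: [0.7, 0.4, 0.5]
grip_width: 0.01
grasp_force: 0.0
time_s: 7.28
tool_pos: [0.4325, 0.0186, 0.1885]
tool_rot: [-180.0, -0.0, 96.5]
force: [-0.1, 0.7, -0.6]
grip_width: 0.0101
grasp_force: 0.0
turn [-0.0002 -0.      0.0039] rows 1 | shift before turn [0.3308 0.0205 0.0386] | after [0.3309 0.0192 0.0385]
```

The grasp missed, since the fingers shut to 10 mm. I'll look.

```bash
python3 - <<'E'
from h import *
c=env.get_calibration("wrist"); im=env.read_camera("wrist"); cv2.imwrite("pics/w3.png",cv2.resize(im[80:320,180:500],None,fx=2.5,fy=2.5,interpolation=cv2.INTER_CUBIC)); np.save("w3.npy",c["pose"])
E
```

```text
(no output)
```

View pics/w3.png

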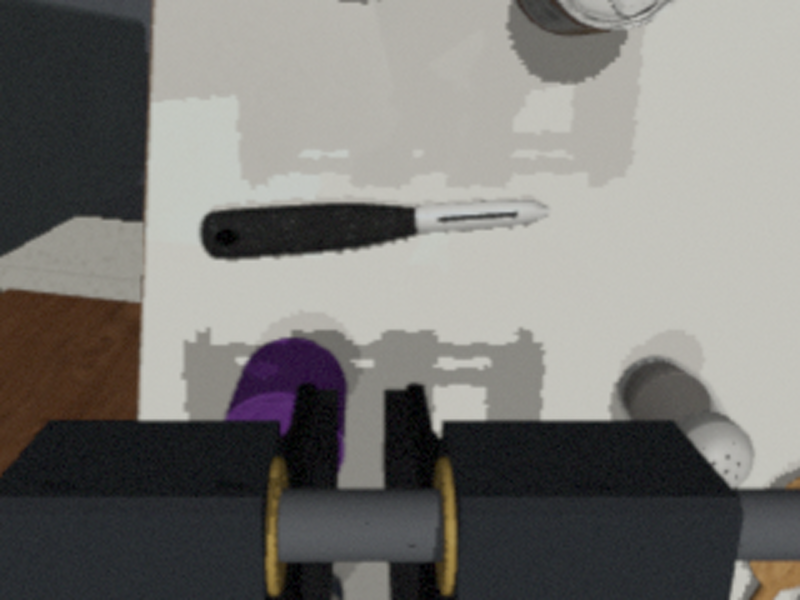

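The peeler has stayed on the worktop. In the crop its butt is at (203,232), neck at (415,221) and tip at (548,210). The fingers gripped above the widest part of the rounded handle, so I must go lower. I'll work out the clearance to the purple tin.

```bash
python3 - <<'E'
from h import *
W=env.get_calibration("wrist");W["pose"]=np.load("w3.npy")
u=lambda *q:np.array(q)/2.5-.3+[180,80]
b,k,t=[plane(W,u(*q),z) for q,z in(((203,233),.009),((415,221),.008),((548,210),.004))]
a=np.arctan2(*(t-b)[1::-1]);print(b.round(4),k.round(4),t.round(4),np.degrees(a),np.linalg.norm(t-b),np.linalg.norm(k-b))
ax=np.array([np.cos(a),np.sin(a)])
for f in(80,90,95,100):
    g=b[:2]+ax*f/1000; r=np.array([.407,-.0714])-g; print(f,g.round(4),"purple rel axis,close",(r@ax).round(4),(ax[0]*r[1]-ax[1]*r[0]).round(4))
E
```

```text
[0.3568 0.0072 0.009 ] [0.4586 0.0246 0.008 ] [0.5228 0.0367 0.004 ] 10.090946583387396 0.16870070777790647 0.10330751563630418
80 [0.4355 0.0212] purple rel axis,close -0.0443 -0.0861
90 [0.4454 0.0229] purple rel axis,close -0.0543 -0.0861
95 [0.4503 0.0238] purple rel axis,close -0.0593 -0.0861
100 [0.4552 0.0247] purple rel axis,close -0.0643 -0.0861
```

```bash
python3 -m jog '[[0,0,0,0,0,0.122,0.06],[0,0,0,0,0,0.122,0.06],[0,0,0,0,0,0.122,0.06],[0,0,0,0,0,0.122,0.06],[0,0,0,0,0,0.122,0.06],[0,0,0,0,0,0.122,0.06],[0,0,0,0,0,0.122,0.06],[0,0,0,0,0,0.122,0.06],[0,0,0,0,0,0.122,0.06],[0,0,0,0,0,0.122,0.06],[0,0,0,0,0,0.122,0.06],[0,0,0,0,0,0.122,0.06]]' 45
python3 -m jog '[[0.003,0,0.02,-0.035,0,0.022,0.06],[0.003,0,0.02,-0.035,0,0.022,0.06],[0.002,0,0.02,0,0,0,0.06],[0,0,0.02,0,0,0,0.06],[0,0,0,0,0,0,0.06],[0,0,0,0,0,0,0.06]]'
python3 - <<'E'
from h import *
p,R=pose();t=Ro.from_euler("xyz",[180,0,10.1],degrees=True)*Ro.from_rotvec([-.07,0,0]);print(R.as_euler("xyz",degrees=True),(R.inv()*t).as_rotvec().round(3),R.inv().apply(np.array([.4405,.0221,.003])-p).round(4))
E
```

```text
time_s: 8.33
tool_pos: [0.4325, 0.0187, 0.1886]
tool_rot: [-180.0, 0.0, 11.8]
force: [-0.2, 0.3, 0.9]
grip_width: 0.0598
grasp_force: 0.0
time_s: 8.83
tool_pos: [0.4403, 0.0165, 0.1083]
tool_rot: [176.0, 0.0, 9.7]
force: [0.4, 0.0, 1.2]
grip_width: 0.0601
grasp_force: 0.0
[1.75968241e+02 3.44141880e-02 9.67186511e+00] [ 0.     0.001 -0.007] [ 0.0012 -0.0128  0.1046]
```

```bash
python3 -m jog '[[0,-0.003,0.021,0,0,-0.007,0.06],[0,-0.003,0.021,0,0,0,0.06],[0.001,-0.003,0.021,0,0,0,0.06],[0,-0.003,0.021,0,0,0,0.06],[0,-0.001,0.011,0,0,0,0.06],[0,0,0.009,0,0,0,0.06],[0,0,0,0,0,0,0.06]]'
python3 -m jog '[[0,0,0,0,0,0,0],[0,0,0,0,0,0,0],[0,0,0,0,0,0,0],[0,0,0,0,0,0,0],[0,0,0,0,0,0,0],[0,0,0,0,0,0,0],[0,0,0,0,0,0,0],[0,0,0,0,0,0,0],[0,0,0,0,0,0,0],[0,0,0,0,0,0,0]]' 45
```

```text
time_s: 9.42
tool_pos: [0.441, 0.0226, 0.0038]
tool_rot: [176.0, -0.0, 10.1]
force: [-0.4, -0.7, 0.3]
grip_width: 0.0601
grasp_force: 0.0
time_s: 10.25
tool_pos: [0.4411, 0.0227, 0.0041]
tool_rot: [176.0, -0.1, 10.2]
force: [0.5, -0.3, -0.3]
grip_width: 0.0038
grasp_force: 0.0
```

```bash
python3 - <<'E'
from h import *
im=env.read_camera("wrist"); s=env.read_camera("side")
a=cv2.resize(im[100:380,120:520],(800,560)); b=cv2.resize(s[160:260,280:440],(800,500))
cv2.imwrite("pics/w4.png",np.vstack([cv2.resize(im[130:330,200:440],(480,400)),cv2.resize(s[160:240,290:390],(480,384))[:200]]))
E
```

```text
(no output)
```

View pics/w4.png

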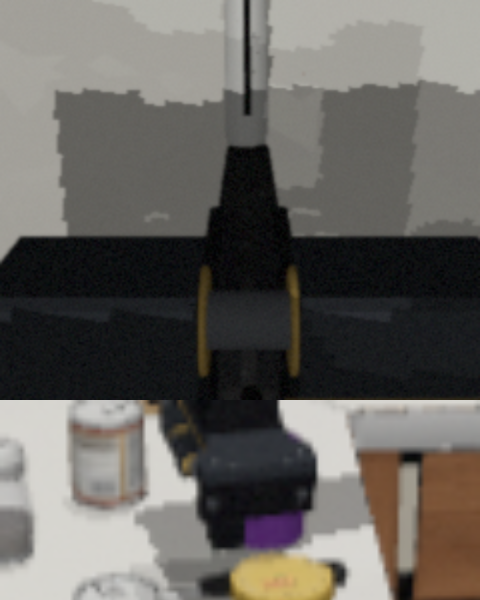

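The fingers shut freely, and in the wrist picture they look shorter than the reported TCP by some 20–35 mm. I'll find where the tips really are by feeling for the worktop in small steps, fingers open astride the handle.

```bash
python3 -m jog '[[0,0,-0.03,0,0,0,0.06],[0,0,-0.01,0,0,0,0.06],[0,0,0,0,0,0,0.06],[0,0,0,0,0,0,0.06],[0,0,0,0,0,0,0.06],[0,0,0,0,0,0,0.06],[0,0,0,0,0,0,0.06],[0,0,0.02,0,0,0,0.06],[0,0,0.012,0,0,0,0.06],[0,0,0.008,0,0,0,0.06],[0,0,0,0,0,0,0.06]]'
python3 -m jog '[[0,0,0.001,0,0,0,0.06],[0,0,0.001,0,0,0,0.06],[0,0,0.001,0,0,0,0.06],[0,0,0,0,0,0,0.06]]'
python3 -m jog '[[0,0,0.001,0,0,0,0.06],[0,0,0.001,0,0,0,0.06],[0,0,0,0,0,0,0.06]]'
python3 -m jog '[[0,0,0.001,0,0,0,0.06],[0,0,0,0,0,0,0.06]]'
```

```text
time_s: 11.27
tool_pos: [0.4393, 0.022, 0.0022]
tool_rot: [175.9, 0.2, 10.2]
force: [-0.5, 0.1, -0.6]
grip_width: 0.0587
grasp_force: 0.0
time_s: 11.6
tool_pos: [0.4417, 0.0226, 0.0015]
tool_rot: [176.0, -0.1, 10.2]
force: [0.9, 0.2, 1.7]
grip_width: 0.0597
grasp_force: 0.0
time_s: 11.85
tool_pos: [0.4413, 0.0223, -0.0009]
tool_rot: [176.0, -0.1, 10.2]
force: [-0.2, 0.4, 0.2]
grip_width: 0.0603
grasp_force: 0.0
time_s: 12.02
tool_pos: [0.4412, 0.0222, -0.002]
tool_rot: [176.0, -0.1, 10.2]
force: [-0.0, 0.4, -0.8]
grip_width: 0.0602
grasp_force: 0.0
```

```bash
for i in 1; do python3 -m jog '[[0,0,0.002,0,0,0,0.06],[0,0,0.002,0,0,0,0.06],[0,0,0,0,0,0,0.06]]' | grep -E "pos|force"
python3 -m jog '[[0,0,0.001,0,0,0,0.06],[0,0,0.001,0,0,0,0.06],[0,0,0,0,0,0,0.06]]'| grep -E "pos|force"
python3 -m jog '[[0,0,0.001,0,0,0,0.06],[0,0,0.001,0,0,0,0.06],[0,0,0,0,0,0,0.06]]'| grep -E "pos|force"; done
```

```text
tool_pos: [0.441, 0.0219, -0.0063]
force: [-0.6, -0.1, 0.9]
grasp_force: 0.0
tool_pos: [0.4412, 0.0218, -0.0081]
force: [-0.7, 0.6, 0.2]
grasp_force: 0.0
tool_pos: [0.4413, 0.0217, -0.01]
force: [-1.1, 0.4, -0.0]
grasp_force: 0.0
```

```bash
python3 -m jog '[[0,0,0.002,0,0,0,0.06],[0,0,0.002,0,0,0,0.06],[0,0,0,0,0,0,0.06]]' | grep -E "pos|force"
python3 -m jog '[[0,0,0.001,0,0,0,0.06],[0,0,0.001,0,0,0,0.06],[0,0,0,0,0,0,0.06]]'| grep -E "pos|force"
python3 -m jog '[[0,0,0.001,0,0,0,0.06],[0,0,0.001,0,0,0,0.06],[0,0,0,0,0,0,0.06]]'| grep -E "pos|force"
```

```text
tool_pos: [0.4411, 0.0213, -0.0142]
force: [-0.6, 0.8, 0.3]
grasp_force: 0.0
tool_pos: [0.4414, 0.0212, -0.016]
force: [0.2, -0.0, 0.1]
grasp_force: 0.0
tool_pos: [0.4414, 0.0211, -0.018]
force: [0.2, 0.1, 0.0]
grasp_force: 0.0
```

```bash
python3 - <<'E'
from h import *
c=env.get_calibration("wrist");np.save("w5.npy",c["pose"]);im=env.read_camera("wrist");s=env.read_camera("side");S=env.get_calibration("side");p,R=pose()
print(p,"TCP in wrist",proj(c,p),"side",proj(S,p), "base frame cal: cam in tool",R.inv().apply(np.array(c["pose"])[:3,3]-p))
cv2.imwrite("pics/w5.png",np.hstack([cv2.resize(im[150:350,220:420],(400,400)),cv2.resize(s[150:250,280:380],(400,400))]))
E
```

```text
[ 0.44148489  0.02114238 -0.01786535] TCP in wrist [[321.8326843 227.0885281]] side [[336.36566799 204.6326966 ]] base frame cal: cam in tool [ 0.07986973  0.001088   -0.1994033 ]
```

View pics/w5.png

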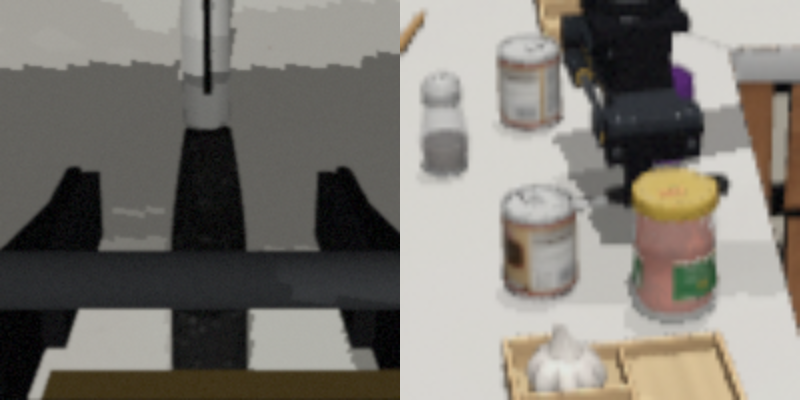

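The side panel shows the tips at about panel (220,197), roughly 5 px (20 mm) above the projected TCP. So the real tips are about 20 mm behind the reported TCP, just above the worktop, with the handle between them. Close here.

```bash
python3 -m jog '[[0,0,0,0,0,0,0.01],[0,0,0,0,0,0,0.01],[0,0,0,0,0,0,0.01],[0,0,0,0,0,0,0.01],[0,0,0,0,0,0,0.01],[0,0,0,0,0,0,0.01],[0,0,0,0,0,0,0.01],[0,0,0,0,0,0,0.01],[0,0,0,0,0,0,0.01],[0,0,0,0,0,0,0.01]]' 40
```

```text
time_s: 14.45
tool_pos: [0.4415, 0.0211, -0.0178]
tool_rot: [176.0, -0.1, 10.2]
force: [0.3, 0.1, 0.1]
grip_width: 0.011
grasp_force: 0.0
```

Still above the handle, so the offset is at least 36 mm, which matches the width-based estimate. I'll open and keep feeling downwards.

```bash
python3 -m jog '[[0,0,-0.01,0,0,0,0.06],[0,0,0,0,0,0,0.06],[0,0,0,0,0,0,0.06],[0,0,0,0,0,0,0.06],[0,0,0,0,0,0,0.06],[0,0,0,0,0,0,0.06],[0,0,0,0,0,0,0.06],[0,0,0,0,0,0,0.06],[0,0,0,0,0,0,0.06],[0,0,0.01,0,0,0,0.06],[0,0,0.002,0,0,0,0.06]]'| grep -E "pos|force"
python3 -m jog '[[0,0,0.002,0,0,0,0.06],[0,0,0.001,0,0,0,0.06],[0,0,0,0,0,0,0.06]]'| grep -E "pos|force"
python3 -m jog '[[0,0,0.002,0,0,0,0.06],[0,0,0.001,0,0,0,0.06],[0,0,0,0,0,0,0.06]]'| grep -E "pos|force"
```

```text
tool_pos: [0.4407, 0.0208, -0.0211]
force: [-0.1, -0.8, -0.1]
grasp_force: 0.0
tool_pos: [0.4413, 0.0206, -0.0232]
force: [-0.4, 0.2, -0.2]
grasp_force: 0.0
tool_pos: [0.4415, 0.0206, -0.026]
force: [-0.3, -0.3, -0.1]
grasp_force: 0.0
```

```bash
python3 -m jog '[[0,0,0.001,0,0,0,0.06],[0,0,0.001,0,0,0,0.06],[0,0,0,0,0,0,0.06]]'| grep -E "pos|force"
python3 -m jog '[[0,0,0.001,0,0,0,0.06],[0,0,0.001,0,0,0,0.06],[0,0,0,0,0,0,0.06]]'| grep -E "pos|force"
python3 -m jog '[[0,0,0,0,0,0,0.01],[0,0,0,0,0,0,0.01],[0,0,0,0,0,0,0.01],[0,0,0,0,0,0,0.01],[0,0,0,0,0,0,0.01],[0,0,0,0,0,0,0.01],[0,0,0,0,0,0,0.01],[0,0,0,0,0,0,0.01],[0,0,0,0,0,0,0.01]]'
```

```text
tool_pos: [0.4416, 0.0205, -0.0279]
force: [0.1, 0.1, -0.4]
grasp_force: 0.0
tool_pos: [0.4416, 0.0203, -0.03]
force: [0.1, -0.0, 0.2]
grasp_force: 0.0
time_s: 17.12
tool_pos: [0.4417, 0.0203, -0.0298]
tool_rot: [176.0, -0.1, 10.2]
force: [-0.8, -0.5, -0.1]
grip_width: 0.0243
grasp_force: 39.8
```

The peeler is held at 24.3 mm with 40 N. The real tips are therefore about 36 mm behind the reported TCP, so I'll add 0.036 to z from here on. Lift, untilt and turn.

```bash
python3 -m jog '[[0,0,-0.015,0,0,0,0.01],[0,0,-0.025,0,0,0,0.01],[0,0,-0.03,0,0,0,0.01],[0,0,-0.03,0,0,0,0.01],[0,0,-0.03,0.035,0,0,0.01],[0,0,-0.03,0.035,0,0,0.01],[0,0,-0.03,0,0,0,0.01],[0,0,0,0,0,0,0.01]]'
python3 -m jog '[[0,0,0,0,0,-0.125,0.01],[0,0,0,0,0,-0.125,0.01],[0,0,0,0,0,-0.125,0.01],[0,0,0,0,0,-0.125,0.01],[0,0,0,0,0,-0.125,0.01],[0,0,0,0,0,-0.125,0.01],[0,0,0,0,0,-0.125,0.01],[0,0,0,0,0,-0.125,0.01],[0,0,0,0,0,-0.125,0.01],[0,0,0,0,0,-0.125,0.01],[0,0,0,0,0,-0.125,0.01],[0,0,0,0,0,-0.125,0.01]]'
python3 - <<'E'
from h import *
p,R=pose();plan(p,R,[.4142,.3586,.07],96.3)
E
```

```text
time_s: 17.78
tool_pos: [0.4436, 0.0304, 0.1657]
tool_rot: [-179.9, -0.7, 10.1]
force: [1.2, 0.7, -0.8]
grip_width: 0.0244
grasp_force: 39.8
time_s: 18.78
tool_pos: [0.4392, 0.0303, 0.1592]
tool_rot: [180.0, -0.0, 96.5]
force: [-1.1, 0.8, -1.3]
grip_width: 0.0244
grasp_force: 39.8
turn [ 0.0003 -0.      0.0034] rows 1 | shift before turn [0.329  0.0122 0.0892] | after [0.329  0.0111 0.0892]
```

```bash
python3 -m jog '[[0.0366,0.0013,0,0,0,0,0.01],[0.0366,0.0013,0,0,0,0,0.01],[0.0366,0.0013,0,0,0,0,0.01],[0.0366,0.0013,0,0,0,0,0.01],[0.0366,0.0013,0,0,0,0,0.01],[0.0366,0.0013,0,0,0,0,0.01],[0.0366,0.0013,0.02,0,0,0,0.01],[0.0366,0.0013,0.03,0,0,0,0.01],[0.0366,0.0013,0.03,0,0,0,0.01],[0,0,0,0,0,0,0.01],[0,0,0,0,0,0,0.01]]'
python3 - <<'E'
from h import *
p,R=pose();plan(p,R,[.4142,.3586,-.024],96.3)
c=env.get_calibration("wrist");np.save("w6.npy",c["pose"]);im=env.read_camera("wrist")
cv2.imwrite("pics/w6.png",cv2.resize(im[:300,160:480],(640,600)))
E
```

```text
time_s: 19.7
tool_pos: [0.4142, 0.3507, 0.0839]
tool_rot: [-179.8, 0.2, 96.4]
force: [0.2, -0.3, -1.1]
grip_width: 0.0242
grasp_force: 39.8
turn [-0.0033  0.0042  0.0013] rows 1 | shift before turn [0.0083 0.0012 0.1079] | after [0.0079 0.0009 0.1079]
```

View pics/w6.png

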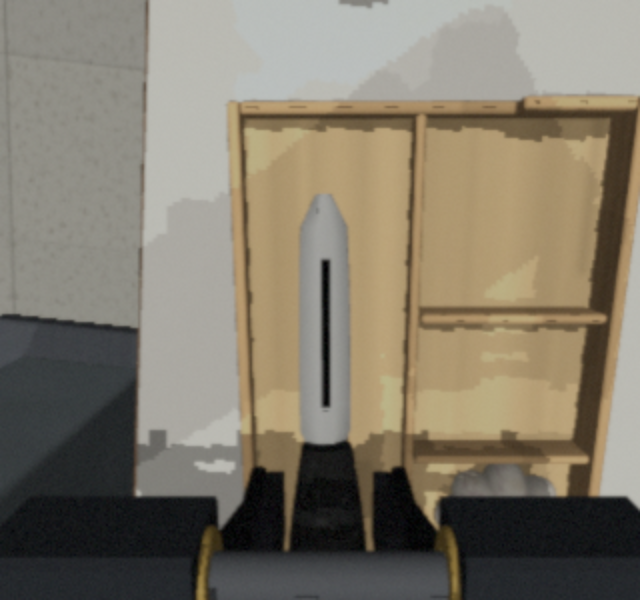

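The peeler is held level and centred over the long compartment, with the blade from (325,195) to (325,440) and the compartment walls at x 245 and 410. Lowering.

```bash
python3 -m jog '[[0.003,0.0003,0.025,0,0,0,0.01],[0.003,0.0003,0.025,0,0,0,0.01],[0.002,0.0003,0.02,0,0,0,0.01],[0,0,0.015,0,0,0,0.01],[0,0,0.01,0,0,0,0.01],[0,0,0.006,0,0,0,0.01],[0,0,0.004,0,0,0,0.01],[0,0,0,0,0,0,0.01],[0,0,0,0,0,0,0.01]]'
python3 -m jog '[[0,0,0.001,0,0,0,0.01],[0,0,0.001,0,0,0,0.01],[0,0,0,0,0,0,0.01]]' | grep -E "pos|force"
```

```text
time_s: 20.5
tool_pos: [0.4177, 0.3586, -0.0169]
tool_rot: [179.9, -0.1, 96.1]
force: [-0.9, -0.6, -1.4]
grip_width: 0.0246
grasp_force: 39.8
tool_pos: [0.4172, 0.3586, -0.0195]
force: [-0.6, -0.3, 0.1]
grasp_force: 39.8
```

```bash
python3 -m jog '[[0,-0.0015,0.001,0,0,0,0.01],[0,-0.0015,0.0015,0,0,0,0.01],[0,0,0.001,0,0,0,0.01],[0,0,0,0,0,0,0.01]]' | grep -E "pos|force"
python3 -m jog '[[0,0,0,0,0,0,0.033],[0,0,0,0,0,0,0.033],[0,0,0,0,0,0,0.033],[0,0,0,0,0,0,0.033]]' | grep -E "pos|force|width"
python3 -m jog '[[0,0,-0.01,0,0,0,0.034],[0,0,-0.03,0,0,0,0.034],[0,0,-0.04,0,0,0,0.05],[0,0,-0.04,0,0,0,0.085],[0,0,-0.04,0,0,0,0.085],[0,0,0,0,0,0,0.085]]'
python3 - <<'E'
from h import *
p,R=pose()
g=[.4147,.1808]
p,R=plan(p,R,[g[0],g[1],.16],90+23)
E
```

```text
tool_pos: [0.4136, 0.3579, -0.0237]
force: [-0.9, 0.3, -0.7]
grasp_force: 39.8
tool_pos: [0.4142, 0.3581, -0.0232]
force: [-0.6, 0.0, -0.4]
grip_width: 0.0328
grasp_force: 0.0
time_s: 21.92
tool_pos: [0.4182, 0.3618, 0.1465]
tool_rot: [179.3, -0.6, 96.1]
force: [0.9, 2.0, 0.1]
grip_width: 0.053
grasp_force: 0.0
turn [ 0.0142 -0.0088 -0.2949] rows 3 | shift before turn [-0.1794 -0.0226 -0.0157] | after [-0.1652 -0.074  -0.0135]
```

```bash
python3 - <<'E'
from h import *
p,R=pose();plan(p,R,[.5144,.1456,.10],96.1)
E
```

```text
turn [ 0.0127 -0.0108  0.    ] rows 1 | shift before turn [-0.2257  0.0721  0.045 ] | after [-0.2252  0.0726  0.0465]
```

```bash
python3 -m jog '[[-0.0375,0.0121,0,0,0,0,0.08],[-0.0375,0.0121,0,0,0,0,0.08],[-0.0375,0.0121,0,0,0,0,0.08],[-0.0375,0.0121,0,0,0,0,0.08],[-0.0375,0.0121,0,0,0,0,0.08],[-0.0375,0.0121,0.0,0,0,0,0.08],[0,0,0.02,0,0,0,0.08],[0,0,0.02,0,0,0,0.08],[0,0,0,0,0,0,0.08],[0,0,0,0,0,0,0.08]]'
python3 - <<'E'
from h import *
p,R=pose();plan(p,R,[.5144,.1456,.004],96.1)
c=env.get_calibration("wrist");np.save("w7.npy",c["pose"]);im=env.read_camera("wrist")
cv2.imwrite("pics/w7.png",cv2.resize(im[100:400,160:480],(640,600)))
E
```

```text
time_s: 22.75
tool_pos: [0.5093, 0.1419, 0.0965]
tool_rot: [-180.0, 0.0, 96.1]
force: [0.3, -0.0, 1.0]
grip_width: 0.08
grasp_force: 0.0
turn [-0.0006  0.0003  0.0006] rows 1 | shift before turn [0.0032 0.0055 0.0925] | after [0.0032 0.0055 0.0925]
```

View pics/w7.png

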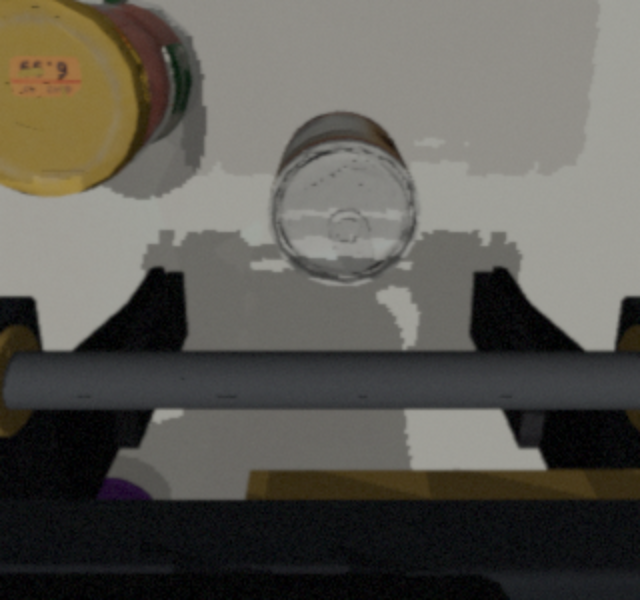

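The tin lid is centred at crop (344,213), which is px (332,206).

```bash
python3 - <<'E'
from h import *
W=env.get_calibration("wrist");W["pose"]=np.load("w7.npy")
T=env.get_calibration("top")
g=plane(W,(331.8,206.3),.072);print(g,tri((W,(331.8,206.3)),(T,np.array([549,257])/5-.4+[170,150])))
print("salsa lid",plane(W,(160+28,100+47),.1))
p,R=pose();plan(p,R,[g[0],g[1],.004],96.1)
E
```

```text
[0.51506189 0.14752577 0.072     ] [0.51560599 0.14575776 0.06666067]
salsa lid [0.4210549  0.18512962 0.1       ]
turn [ 0.0014 -0.0003  0.0013] rows 1 | shift before turn [0.0045 0.0053 0.0934] | after [0.0045 0.0054 0.0934]
```

```bash
python3 -m jog '[[0.0015,0.0018,0.02,0,0,0,0.08],[0.0015,0.0018,0.025,0,0,0,0.08],[0.0015,0.0018,0.025,0,0,0,0.08],[0,0,0.02,0,0,0,0.08],[0,0,0.004,0,0,0,0.08],[0,0,0,0,0,0,0.08],[0,0,0,0,0,0,0.08]]'
python3 -m jog '[[0,0,0,0,0,0,0.045],[0,0,0,0,0,0,0.045],[0,0,0,0,0,0,0.045],[0,0,0,0,0,0,0.045],[0,0,0,0,0,0,0.045],[0,0,0,0,0,0,0.045],[0,0,0,0,0,0,0.045],[0,0,0,0,0,0,0.045]]' 25
```

```text
time_s: 23.38
tool_pos: [0.5162, 0.1478, 0.0043]
tool_rot: [179.8, -0.0, 96.2]
force: [0.6, 0.6, 0.3]
grip_width: 0.08
grasp_force: 0.0
time_s: 24.05
tool_pos: [0.5152, 0.1473, 0.0033]
tool_rot: [179.9, -0.0, 96.1]
force: [-1.8, -0.5, 5.9]
grip_width: 0.0569
grasp_force: 25.0
```

```bash
python3 -m jog '[[0,0,-0.015,0,0,0,0.045],[0,0,-0.03,0,0,0,0.045],[0,0,-0.035,0,0,0,0.045],[0,0,-0.03,0,0,0,0.045],[0,0,0,0,0,0,0.045],[0,0,0,0,0,0,0.045]]'
python3 - <<'E'
from h import *
p,R=pose();plan(p,R,[.4828,.4306,.10],96.3)
E
```

```text
time_s: 24.55
tool_pos: [0.5161, 0.1475, 0.114]
tool_rot: [179.8, -0.1, 96.1]
force: [-0.2, 0.1, -2.0]
grip_width: 0.057
grasp_force: 25.0
turn [ 0.0042 -0.0015 -0.0029] rows 1 | shift before turn [ 0.285  -0.0029  0.0144] | after [ 0.2851 -0.002   0.014 ]
```

```bash
python3 -m jog '[[0.0356,-0.0003,0,0,0,0,0.045],[0.0356,-0.0003,0,0,0,0,0.045],[0.0356,-0.0003,0,0,0,0,0.045],[0.0356,-0.0003,0,0,0,0,0.045],[0.0356,-0.0003,0,0,0,0,0.045],[0.0356,-0.0003,0,0,0,0,0.045],[0.0356,-0.0003,0,0,0,0,0.045],[0.0356,-0.0003,0,0,0,0,0.045],[0,0,0.02,0,0,0,0.045],[0,0,0.02,0,0,0,0.045],[0,0,0,0,0,0,0.045],[0,0,0,0,0,0,0.045]]'
python3 - <<'E'
from h import *
p,R=pose();plan(p,R,[.4828,.4306,.009],96.3)
E
```

```text
time_s: 25.55
tool_pos: [0.4804, 0.4278, 0.0693]
tool_rot: [-179.8, 0.3, 96.1]
force: [-0.1, -1.0, -2.1]
grip_width: 0.0568
grasp_force: 25.0
turn [-0.0038  0.0046 -0.0034] rows 1 | shift before turn [0.0028 0.0029 0.0603] | after [0.0025 0.0027 0.0603]
```

```bash
python3 -m jog '[[0.0014,0.0014,0.01,0,0,0,0.045],[0.0014,0.0014,0.015,0,0,0,0.045],[0,0,0.012,0,0,0,0.045],[0,0,0.01,0,0,0,0.045],[0,0,0.006,0,0,0,0.045],[0,0,0.004,0,0,0,0.045],[0,0,0.002,0,0,0,0.045],[0,0,0,0,0,0,0.045],[0,0,0,0,0,0,0.045]]'
```

```text
time_s: 26.3
tool_pos: [0.4851, 0.4334, 0.0143]
tool_rot: [179.9, -0.0, 96.1]
force: [-0.7, 0.1, -2.3]
grip_width: 0.0568
grasp_force: 25.0
```

```bash
python3 -m jog '[[-0.0015,-0.001,0.002,0,0,0,0.045],[-0.0015,-0.001,0.002,0,0,0,0.045],[0,0,0.001,0,0,0,0.045],[0,0,0,0,0,0,0.045]]' | grep -E "pos|force"
python3 -m jog '[[0,0,0.001,0,0,0,0.045],[0,0,0,0,0,0,0.045]]' | grep -E "pos|force"
```

```text
tool_pos: [0.4829, 0.4296, 0.0085]
force: [0.8, -0.3, -2.8]
grasp_force: 25.0
tool_pos: [0.4831, 0.4299, 0.0084]
force: [-1.0, -1.7, 2.2]
grasp_force: 25.0
```

```bash
python3 -m jog '[[0,0,0,0,0,0,0.08],[0,0,0,0,0,0,0.08],[0,0,0,0,0,0,0.08],[0,0,0,0,0,0,0.08],[0,0,0,0,0,0,0.08],[0,0,-0.01,0,0,0,0.087],[0,0,-0.03,0,0,0,0.087],[0,0,-0.035,0,0,0,0.087],[0,0,-0.035,0,0,0,0.087],[0,0,0,0,0,0,0.087],[0,0,0,0,0,0,0.087]]'
python3 - <<'E'
from h import *
p,R=pose();plan(p,R,[.416,.182,.12],113)
E
```

```text
time_s: 27.72
tool_pos: [0.4848, 0.4313, 0.1217]
tool_rot: [179.6, -0.3, 96.1]
force: [-0.3, 0.2, -0.6]
grip_width: 0.0868
grasp_force: 0.0
turn [ 0.0068 -0.0036 -0.2946] rows 3 | shift before turn [-0.2406 -0.0951  0.    ] | after [-0.2026 -0.1608  0.0017]
```

```bash
python3 -m jog '[[-0.03,-0.0119,0,0,0,0,0.087],[-0.03,-0.0119,0,0,0,0,0.087],[-0.03,-0.0119,0,0,0,0,0.087],[-0.03,-0.0119,0,0,0,0,0.087],[-0.03,-0.0119,0,0,0,0,0.087],[-0.03,-0.0119,0,0,0,0,0.087],[-0.03,-0.0119,0,0,0,0,0.087],[-0.03,-0.0119,0,0,0,0,0.087],[0,0,0,0,0,0,0.087],[0,0,0,0,0,0,0.087],[0,0,0,0,0,0,0.087]]'
python3 - <<'E'
from h import *
W=env.get_calibration("wrist");im=env.read_camera("wrist");p,R=pose()
h=cv2.inRange(cv2.cvtColor(im,cv2.COLOR_BGR2HSV),(18,110,110),(35,255,255));h[245:]=0
n,l,s,c=cv2.connectedComponentsWithStats(h);i=1+np.argmax(s[1:,4]);print(s[i],c[i])
m=(l==i).astype(np.uint8);cn=max(cv2.findContours(m,0,2)[0],key=cv2.contourArea);(u,v),r=cv2.minEnclosingCircle(cn);print(u,v,r)
print(plane(W,(u,v),.1),"pred px",proj(W,[.416,.182,.1]))
plan(p,R,[.416,.182,.02],96.1)
E
```

```text
time_s: 28.63
tool_pos: [0.4137, 0.1817, 0.1174]
tool_rot: [179.9, -0.0, 96.1]
force: [-0.3, -0.1, -0.1]
grip_width: 0.087
grasp_force: 0.0
[ 283  173   84   72 4405] [323.67514188 210.79727582]
324.5577392578125 211.27952575683594 42.56708908081055
[0.4143083  0.18532457 0.1       ] pred px [[326.38303895 215.83293787]]
turn [ 0.001  -0.0002  0.0018] rows 1 | shift before turn [-0.0003  0.0021  0.0974] | after [-0.0003  0.0021  0.0974]
```

```bash
python3 -m jog '[[0,0.0005,0.02,0,0,0,0.087],[0,0,0.025,0,0,0,0.087],[0,0,0.025,0,0,0,0.087],[0,0,0.02,0,0,0,0.087],[0,0,0.008,0,0,0,0.087],[0,0,0,0,0,0,0.087],[0,0,0,0,0,0,0.087]]' | grep -E "pos|force"
python3 -m jog '[[0,0,0,0,0,0,0.055],[0,0,0,0,0,0,0.055],[0,0,0,0,0,0,0.055],[0,0,0,0,0,0,0.055],[0,0,0,0,0,0,0.055],[0,0,0,0,0,0,0.055],[0,0,0,0,0,0,0.055]]' 30
```

```text
tool_pos: [0.4148, 0.1817, 0.0197]
force: [0.4, 0.3, 0.3]
grasp_force: 0.0
time_s: 29.85
tool_pos: [0.4147, 0.1814, 0.0201]
tool_rot: [179.9, -0.0, 96.1]
force: [-1.6, 0.4, 5.0]
grip_width: 0.0629
grasp_force: 30.0
```

```bash
python3 -m jog '[[0,0,-0.015,0,0,0,0.055],[0,0,-0.03,0,0,0,0.055],[0,0,-0.035,0,0,0,0.055],[0,0,-0.035,0,0,0,0.055],[-0.01,0.01,-0.02,0,0,0,0.055],[-0.01,0.01,-0.005,0,0,0,0.055],[-0.02,0.01,0,0,0,0,0.055],[-0.03,0,0,0,0,0,0.055],[-0.035,0,0,0,0,0,0.055],[-0.035,0,0,0,0,0,0.055],[-0.035,0,0,0,0,0,0.055],[-0.035,0,0,0,0,0,0.055]]'
python3 - <<'E'
from h import *
p,R=pose();plan(p,R,[.4654,-.27,.16],92.5)
E
```

```text
time_s: 30.85
tool_pos: [0.4658, -0.0263, 0.1588]
tool_rot: [180.0, -0.0, 96.1]
force: [1.2, 0.2, -3.0]
grip_width: 0.0629
grasp_force: 30.0
turn [ 0.     -0.0002  0.0636] rows 1 | shift before turn [-0.2423 -0.0265 -0.0013] | after [-0.2435 -0.0111 -0.0012]
```

```bash
python3 -m jog '[[0,0,0,0,0,0.032,0.055],[-0.034,-0.0016,0,0,0,0.032,0.055],[-0.035,-0.0016,0,0,0,0,0.055],[-0.035,-0.0016,0,0,0,0,0.055],[-0.035,-0.0016,0,0,0,0,0.055],[-0.035,-0.0016,0,0,0,0,0.055],[-0.035,-0.0016,0,0,0,0,0.055],[-0.034,-0.0016,0,0,0,0,0.055],[0,0,0,0,0,0,0.055],[0,0,0,0,0,0,0.055]]'
python3 - <<'E'
from h import *
c=env.get_calibration("wrist");np.save("w8.npy",c["pose"]);im=env.read_camera("wrist")
cv2.imwrite("pics/w8.png",cv2.resize(im[0:300,120:520],(800,600)))
E
```

```text
time_s: 31.68
tool_pos: [0.4653, -0.2703, 0.1587]
tool_rot: [-179.9, 0.1, 92.1]
force: [0.9, 1.6, -3.6]
grip_width: 0.063
grasp_force: 30.0
```

View pics/w8.png

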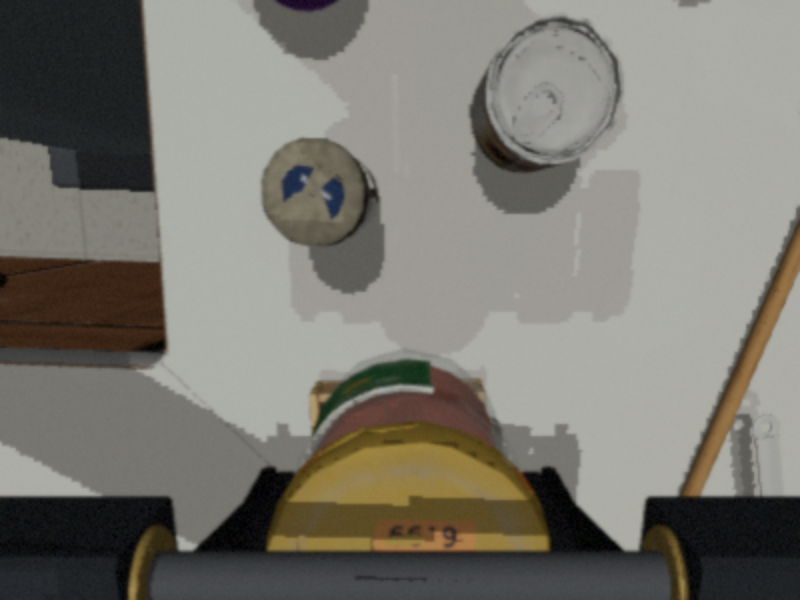

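Wrist picture: the spice cap is at crop (316,191) and tin 2's lid at (554,90). The dip tray's +y end corners are at about (311,382) and (485,379).

```bash
python3 - <<'E'
from h import *
T=env.get_calibration("top");W=env.get_calibration("wrist");W["pose"]=np.load("w8.npy")
t2=lambda *q:np.array(q)/5-.4+[320,150]
P=np.array([t2(455,290),t2(725,282),t2(735,422),t2(462,433)]);L=np.array([[.048,.088,.03],[.048,-.088,.03],[-.048,-.088,.03],[-.048,.088,.03]])
Q=np.array([[362.5,189.5],[275.5,191.]])
v,e=fit([(T,P,L)],[.46,-.37,0,.04]);print("top",v.round(4),e)
v,e=fit([(T,P,L),(W,Q,L[[0,3]])],[.46,-.37,0,.04]);print("both",v.round(4),e)
for q,l in zip(P,L): print(plane(T,q,.03).round(4),end=" ")
for q in Q: print("w",plane(W,q,.03).round(4),end=" ")
print()
sp,ti=(277.8,95.2),(396.8,44.8)
print("spice",plane(W,sp,.105),tri((W,sp),(T,t2(328,400))),"tin2",plane(W,ti,.072),tri((W,ti),(T,t2(248,258))))
E
```

```text
top [ 0.4646 -0.3744 -0.0092  0.0501] 0.38272540445204706
both [ 0.4649 -0.3728 -0.0105  0.0513] 0.5093808647030607
[ 0.5058 -0.282   0.03  ] [ 0.514  -0.4579  0.03  ] [ 0.4226 -0.4624  0.03  ] [ 0.4123 -0.2857  0.03  ] w [ 0.5071 -0.2789  0.03  ] w [ 0.4141 -0.2841  0.03  ] 
spice [ 0.42758868 -0.18759698  0.105     ] [ 0.42715477 -0.18769293  0.10270355] tin2 [ 0.52071495 -0.14394111  0.072     ] [ 0.5211037  -0.14260454  0.06524619]
```

```bash
python3 -m jog '[[-0.028,-0.0009,0,0,0,0,0.055],[-0.028,-0.0009,0,0,0,0,0.055],[-0.028,-0.0009,0,0,0,0,0.055],[-0.028,-0.0009,0,0,0,0,0.055],[-0.0296,-0.0009,0,0,0,0,0.055],[0,0,0.025,0,0,0,0.055],[0,0,0.025,0,0,0,0.055],[0,0,0.02,0,0,0,0.055],[0,0,0.0,0,0,0,0.055],[0,0,0,0,0,0,0.055]]'
python3 - <<'E'
from h import *
p,R=pose();plan(p,R,[.466,-.412,.0261],92.1)
E
```

```text
time_s: 32.57
tool_pos: [0.469, -0.4068, 0.0883]
tool_rot: [-180.0, -0.2, 92.6]
force: [-0.2, -0.8, -1.8]
grip_width: 0.0628
grasp_force: 30.0
turn [-0.0008 -0.003   0.0087] rows 1 | shift before turn [-0.0052 -0.0031  0.0622] | after [-0.0051 -0.0031  0.0622]
```

```bash
python3 -m jog '[[-0.002,-0.0012,0.015,0,0,0,0.055],[-0.002,-0.0012,0.015,0,0,0,0.055],[0,0,0.012,0,0,0,0.055],[0,0,0.008,0,0,0,0.055],[0,0,0.004,0,0,0,0.055],[0,0,0.002,0,0,0,0.055],[0,0,0,0,0,0,0.055],[0,0,0,0,0,0,0.055]]'
python3 - <<'E'
from h import *
p,R=pose();plan(p,R,[.466,-.412,.0255],92.1)
E
```

```text
time_s: 33.23
tool_pos: [0.4668, -0.4138, 0.0339]
tool_rot: [179.9, 0.0, 92.5]
force: [0.4, 0.1, -2.7]
grip_width: 0.0625
grasp_force: 30.0
turn [0.0016 0.0003 0.0064] rows 1 | shift before turn [ 0.0019 -0.0007  0.0084] | after [ 0.0018 -0.0007  0.0084]
```

```bash
python3 -m jog '[[0.001,0,0.003,0,0,0,0.055],[0,0,0.003,0,0,0,0.055],[0,0,0.002,0,0,0,0.055],[0,0,0,0,0,0,0.055]]' | grep -E "pos|force"
python3 -m jog '[[0,0,0.001,0,0,0,0.055],[0,0,0,0,0,0,0.055]]' | grep -E "pos|force"
```

```text
tool_pos: [0.4667, -0.4127, 0.0258]
force: [0.3, 0.6, -1.2]
grasp_force: 30.0
tool_pos: [0.4668, -0.4133, 0.0255]
force: [-0.9, -0.8, 4.0]
grasp_force: 30.0
```

```bash
python3 -m jog '[[0,0,0,0,0,0,0.087],[0,0,0,0,0,0,0.087],[0,0,0,0,0,0,0.087],[0,0,0,0,0,0,0.087],[0,0,0,0,0,0,0.087],[0,0,0,0,0,0,0.087],[0,0,-0.01,0,0,0,0.087],[0,0,-0.03,0,0,0,0.087],[0,0,-0.035,0,0,0,0.087],[0,0,-0.025,0,0,0,0.087],[0,0,0,0,0,0,0.087],[0,0,0,0,0,0,0.087]]'
python3 - <<'E'
from h import *
p,R=pose();plan(p,R,[.5208,-.143,.12],92.5)
E
```

```text
time_s: 34.73
tool_pos: [0.4673, -0.4136, 0.1269]
tool_rot: [179.7, 0.1, 92.5]
force: [0.6, 0.1, -0.3]
grip_width: 0.0869
grasp_force: 0.0
turn [ 0.0045  0.0019 -0.0007] rows 1 | shift before turn [0.268  0.065  0.0067] | after [0.268  0.0652 0.0069]
```

```bash
python3 -m jog '[[0.0335,0.0081,0,0,0,0,0.08],[0.0335,0.0081,0,0,0,0,0.08],[0.0335,0.0081,0,0,0,0,0.08],[0.0335,0.0081,0,0,0,0,0.08],[0.0335,0.0081,0,0,0,0,0.08],[0.0335,0.0081,0,0,0,0,0.08],[0.0335,0.0081,0,0,0,0,0.08],[0.0335,0.0081,0,0,0,0,0.08],[0,0,0.025,0,0,0,0.08],[0,0,0,0,0,0,0.08],[0,0,0,0,0,0,0.08]]'
python3 - <<'E'
from h import *
p,R=pose();plan(p,R,[.5208,-.143,.004],92.5)
E
```

```text
time_s: 35.65
tool_pos: [0.5179, -0.1416, 0.0983]
tool_rot: [-179.8, 0.0, 92.5]
force: [0.0, 0.4, 0.9]
grip_width: 0.0797
grasp_force: 0.0
turn [-0.0029  0.0001 -0.0001] rows 1 | shift before turn [-0.0015  0.0031  0.0943] | after [-0.0015  0.0029  0.0943]
```

```bash
python3 -m jog '[[-0.0005,0.001,0.02,0,0,0,0.08],[-0.0005,0.001,0.025,0,0,0,0.08],[0,0,0.025,0,0,0,0.08],[0,0,0.02,0,0,0,0.08],[0,0,0.004,0,0,0,0.08],[0,0,0,0,0,0,0.08],[0,0,0,0,0,0,0.08]]' | grep -E "pos|force"
python3 -m jog '[[0,0,0,0,0,0,0.045],[0,0,0,0,0,0,0.045],[0,0,0,0,0,0,0.045],[0,0,0,0,0,0,0.045],[0,0,0,0,0,0,0.045],[0,0,0,0,0,0,0.045],[0,0,0,0,0,0,0.045],[0,0,0,0,0,0,0.045]]' 25
python3 -m jog '[[0,0,-0.015,0,0,0,0.045],[0,0,-0.03,0,0,0,0.045],[0,0,-0.035,0,0,0,0.045],[0,0,-0.035,0,0,0,0.045],[0,0,-0.01,0,0,0,0.045],[0,0,0,0,0,0,0.045],[0,0,0,0,0,0,0.045]]'
python3 - <<'E'
from h import *
p,R=pose();plan(p,R,[.4617,-.327,.12],92.5)
E
```

```text
tool_pos: [0.5223, -0.1443, 0.0069]
force: [0.2, -1.0, -1.0]
grasp_force: 0.0
time_s: 36.9
tool_pos: [0.5218, -0.1427, 0.0061]
tool_rot: [179.9, -0.0, 92.5]
force: [-3.6, 1.2, 5.3]
grip_width: 0.057
grasp_force: 25.0
time_s: 37.48
tool_pos: [0.5214, -0.1423, 0.13]
tool_rot: [179.9, -0.1, 92.5]
force: [-0.3, 0.7, -2.3]
grip_width: 0.0569
grasp_force: 25.0
turn [ 0.0011 -0.0011 -0.    ] rows 1 | shift before turn [-0.182  -0.0677  0.0097] | after [-0.1819 -0.0677  0.01  ]
```

```bash
python3 -m jog '[[-0.0303,-0.0113,0,0,0,0,0.045],[-0.0303,-0.0113,0,0,0,0,0.045],[-0.0303,-0.0113,0,0,0,0,0.045],[-0.0303,-0.0113,0,0,0,0,0.045],[-0.0303,-0.0113,0,0,0,0,0.045],[-0.0303,-0.0113,0,0,0,0,0.045],[0,0,0.02,0,0,0,0.045],[0,0,0.025,0,0,0,0.045],[0,0,0.015,0,0,0,0.045],[0,0,0,0,0,0,0.045],[0,0,0,0,0,0,0.045]]'
python3 - <<'E'
from h import *
p,R=pose();plan(p,R,[.4617,-.327,.0115],92.5)
E
```

```text
time_s: 38.4
tool_pos: [0.4598, -0.3265, 0.0681]
tool_rot: [-179.8, -0.1, 92.4]
force: [0.8, -0.6, -0.4]
grip_width: 0.0567
grasp_force: 25.0
turn [-0.0038 -0.0018 -0.0012] rows 1 | shift before turn [-0.0007  0.0021  0.0566] | after [-0.0006  0.0019  0.0566]
```

```bash
python3 -m jog '[[0,0,0.015,0,0,0,0.045],[0,0,0.013,0,0,0,0.045],[0,0,0.011,0,0,0,0.045],[0,0,0.006,0,0,0,0.045],[0,0,0.003,0,0,0,0.045],[0,0,0,0,0,0,0.045],[0,0,0,0,0,0,0.045],[0,0,0,0,0,0,0.045]]' | grep -E "pos|force"
python3 -m jog '[[0,0,0.003,0,0,0,0.045],[0,0,0.003,0,0,0,0.045],[0,0,0,0,0,0,0.045]]' | grep -E "pos|force"
```

```text
tool_pos: [0.4623, -0.3278, 0.0231]
force: [-1.1, 0.6, -1.7]
grasp_force: 25.0
tool_pos: [0.4616, -0.327, 0.0161]
force: [0.0, -0.1, -1.0]
grasp_force: 25.0
```

```bash
python3 -m jog '[[0,0,0.002,0,0,0,0.045],[0,0,0.0015,0,0,0,0.045],[0,0,0,0,0,0,0.045]]' | grep -E "pos|force"
python3 -m jog '[[0,0,0.001,0,0,0,0.045],[0,0,0,0,0,0,0.045],[0,0,0,0,0,0,0.045]]' | grep -E "pos|force"
```

```text
tool_pos: [0.4617, -0.3272, 0.0127]
force: [-0.4, -0.1, -1.9]
grasp_force: 25.0
tool_pos: [0.4619, -0.3274, 0.012]
force: [-0.7, -0.1, -1.4]
grasp_force: 25.0
```

```bash
python3 -m jog '[[0,0,0.001,0,0,0,0.045],[0,0,0,0,0,0,0.045]]' | grep -E "pos|force"
python3 -m jog '[[0,0,0,0,0,0,0.08],[0,0,0,0,0,0,0.08],[0,0,0,0,0,0,0.08],[0,0,0,0,0,0,0.08],[0,0,0,0,0,0,0.08],[0,0,-0.01,0,0,0,0.07],[0,0,-0.03,0,0,0,0.07],[0,0,-0.035,0,0,0,0.07],[0,0,-0.03,0,0,0,0.07],[0,0,0,0,0,0,0.07],[0,0,0,0,0,0,0.07]]'
python3 - <<'E'
from h import *
p,R=pose();plan(p,R,[.4273,-.1877,.12],96.3)
E
```

```text
tool_pos: [0.462, -0.3275, 0.0112]
force: [0.1, 0.7, 0.2]
grasp_force: 25.0
time_s: 40.9
tool_pos: [0.4631, -0.3283, 0.1184]
tool_rot: [179.7, 0.1, 92.5]
force: [-0.5, 1.1, -0.1]
grip_width: 0.0703
grasp_force: 0.0
turn [ 0.0053  0.0013 -0.0669] rows 1 | shift before turn [ 0.142  -0.0297 -0.0019] | after [ 0.1437 -0.0201 -0.0016]
```

```bash
python3 -m jog '[[0.0285,-0.0059,0,0,0,0,0.07],[0.0285,-0.0059,0,0,0,0,0.07],[0.0285,-0.0059,0,0,0,0,0.07],[0.0285,-0.0059,0,0,0,0,0.07],[0.0285,-0.0059,0,0,0,0,0.07],[0,0,0,0,0,-0.033,0.07],[0,0,0,0,0,-0.033,0.07],[0,0,0,0,0,0,0.07],[0,0,0,0,0,0,0.07]]'
python3 - <<'E'
from h import *
p,R=pose();plan(p,R,[.4273,-.1877,.029],96.3)
E
```

```text
time_s: 41.65
tool_pos: [0.4255, -0.1861, 0.1154]
tool_rot: [180.0, -0.0, 96.2]
force: [-0.9, -0.6, -0.3]
grip_width: 0.0699
grasp_force: 0.0
turn [ 0.     -0.0006 -0.0018] rows 1 | shift before turn [-0.0019  0.0016  0.0864] | after [-0.0018  0.0016  0.0864]
```

```bash
python3 -m jog '[[-0.001,0.0008,0.02,0,0,0,0.07],[-0.001,0.0008,0.02,0,0,0,0.07],[0,0,0.02,0,0,0,0.07],[0,0,0.016,0,0,0,0.07],[0,0,0.008,0,0,0,0.07],[0,0,0,0,0,0,0.07],[0,0,0,0,0,0,0.07]]' | grep -E "pos|force"
python3 -m jog '[[0,0,0,0,0,0,0.03],[0,0,0,0,0,0,0.03],[0,0,0,0,0,0,0.03],[0,0,0,0,0,0,0.03],[0,0,0,0,0,0,0.03],[0,0,0,0,0,0,0.03],[0,0,0,0,0,0,0.03],[0,0,0,0,0,0,0.03]]' 25
python3 -m jog '[[0,0,-0.015,0,0,0,0.03],[0,0,-0.03,0,0,0,0.03],[0,0,-0.035,0,0,0,0.03],[0,0,-0.035,0,0,0,0.03],[0,0,-0.01,0,0,0,0.03],[0,0,0,0,0,0,0.03],[0,0,0,0,0,0,0.03]]'
python3 - <<'E'
from h import *
p,R=pose();plan(p,R,[.4906,.360,.15],96.3)
E
```

```text
tool_pos: [0.4272, -0.1889, 0.0316]
force: [-0.1, -1.2, 0.0]
grasp_force: 0.0
time_s: 42.9
tool_pos: [0.4281, -0.1881, 0.0322]
tool_rot: [179.9, -0.0, 96.2]
force: [-0.7, -0.6, 3.3]
grip_width: 0.0405
grasp_force: 24.8
time_s: 43.48
tool_pos: [0.4277, -0.1878, 0.1564]
tool_rot: [179.9, -0.1, 96.3]
force: [-0.4, -1.2, -1.9]
grip_width: 0.0405
grasp_force: 24.8
turn [ 0.0013 -0.0011 -0.0006] rows 1 | shift before turn [0.5376 0.1223 0.0071] | after [0.5375 0.1226 0.0064]
```

```bash
python3 -m jog '[[0.02,0.0046,0,0,0,0,0.03],[0.0336,0.0077,0,0,0,0,0.03],[0.0336,0.0077,0,0,0,0,0.03],[0.0336,0.0077,0,0,0,0,0.03],[0.0336,0.0077,0,0,0,0,0.03],[0.0336,0.0077,0,0,0,0,0.03],[0.0336,0.0077,0,0,0,0,0.03],[0.0336,0.0077,0,0,0,0,0.03],[0.0336,0.0077,0,0,0,0,0.03],[0.0336,0.0077,0,0,0,0,0.03],[0.0336,0.0077,0,0,0,0,0.03],[0.0336,0.0077,0,0,0,0,0.03]]' | grep pos
python3 -m jog '[[0.0336,0.0077,0,0,0,0,0.03],[0.0336,0.0077,0,0,0,0,0.03],[0.0336,0.0077,0,0,0,0,0.03],[0.03,0.0077,0,0,0,0,0.03],[0.01,0,0,0,0,0,0.03],[0,0,0,0,0,0,0.03],[0,0,0,0,0,0,0.03],[0,0,0,0,0,0,0.03]]'
python3 - <<'E'
from h import *
p,R=pose();plan(p,R,[.4906,.360,.038],96.3)
W=env.get_calibration("wrist");np.save("w9.npy",W["pose"]);cv2.imwrite("pics/w9.png",cv2.resize(env.read_camera("wrist")[0:300,120:520],(800,600)))
E
```

```text
tool_pos: [0.4726, 0.2094, 0.1537]
time_s: 45.15
tool_pos: [0.4897, 0.3492, 0.1557]
tool_rot: [-180.0, 0.2, 96.1]
force: [0.7, -1.7, -1.0]
grip_width: 0.04
grasp_force: 24.8
turn [-0.0008  0.0028 -0.0037] rows 1 | shift before turn [0.011  0.0021 0.1176] | after [0.0107 0.0021 0.1177]
```

View pics/w9.png

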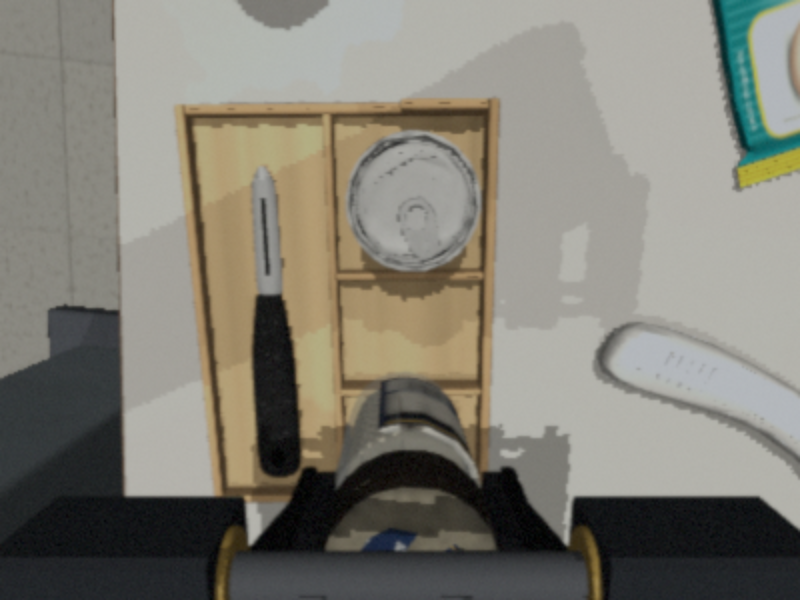

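The picture shows the peeler flat in the long compartment and the tin upright in its bay. The spice bay's dividers are at crop y 274 and 385, and its side walls at x 337 and 487.

```bash
python3 - <<'E'
from h import *
W=env.get_calibration("wrist");W["pose"]=np.load("w9.npy")
u=lambda *q:np.array(q)/2-.25+[120,0]
a,b=plane(W,u(410,274),.026),plane(W,u(410,385),.026);c,d=plane(W,u(336,330),.02),plane(W,u(489,330),.03)
print(a,b,(a+b)/2,"|",c,d,(c+d)/2)
p,R=pose();plan(p,R,[.4906,.360,.09],96.3)
E
```

```text
[0.48595571 0.39417985 0.026     ] [0.49225599 0.33562811 0.026     ] [0.48910585 0.36490398 0.026     ] | [0.44989191 0.36004579 0.02      ] [0.52963165 0.37051201 0.03      ] [0.48976178 0.3652789  0.025     ]
turn [-0.0001  0.0017 -0.0042] rows 1 | shift before turn [0.0107 0.0018 0.0663] | after [0.0106 0.0018 0.0663]
```

```bash
python3 -m jog '[[0.0065,0.0005,0.01,0,0,0,0.03],[0.0065,0.0005,0.02,0,0,0,0.03],[0,0,0.02,0,0,0,0.03],[0,0,0.015,0,0,0,0.03],[0,0,0.005,0,0,0,0.03],[0,0,0,0,0,0,0.03],[0,0,0,0,0,0,0.03],[0,0,0,0,0,0,0.03]]' | grep -E "pos|force"
python3 - <<'E'
from h import *
p,R=pose();plan(p,R,[.4902,.3625,.0375],96.3)
E
```

```text
tool_pos: [0.4901, 0.3656, 0.0885]
force: [-0.0, 0.3, -1.8]
grasp_force: 24.8
turn [ 0.0029 -0.0016 -0.0015] rows 1 | shift before turn [-0.0031 -0.0004  0.051 ] | after [-0.003  -0.0003  0.051 ]
```

```bash
python3 -m jog '[[-0.0025,0,0.004,0,0,0,0.03],[0,0,0.01,0,0,0,0.03],[0,0,0.01,0,0,0,0.03],[0,0,0.01,0,0,0,0.03],[0,0,0.006,0,0,0,0.03],[0,0,0.003,0,0,0,0.03],[0,0,0,0,0,0,0.03],[0,0,0,0,0,0,0.03]]' | grep -E "pos|force"
python3 -m jog '[[0,0,0.002,0,0,0,0.03],[0,0,0.002,0,0,0,0.03],[0,0,0,0,0,0,0.03]]' | grep -E "pos|force"
```

```text
tool_pos: [0.4896, 0.3627, 0.044]
force: [-0.2, -0.7, -1.0]
grasp_force: 24.8
tool_pos: [0.4895, 0.3628, 0.0401]
force: [-0.1, 0.3, -1.6]
grasp_force: 24.8
```

```bash
python3 -m jog '[[0,0,0.001,0,0,0,0.03],[0,0,0.001,0,0,0,0.03],[0,0,0,0,0,0,0.03]]' | grep -E "pos|force"
python3 -m jog '[[0,0,0.001,0,0,0,0.03],[0,0,0,0,0,0,0.03]]' | grep -E "pos|force"
```

```text
tool_pos: [0.4895, 0.3627, 0.0381]
force: [-0.6, -0.3, -0.7]
grasp_force: 24.8
tool_pos: [0.4897, 0.3629, 0.0374]
force: [0.8, 0.6, -0.5]
grasp_force: 24.8
```

```bash
python3 -m jog '[[0,0,0,0,0,0,0.065],[0,0,0,0,0,0,0.065],[0,0,0,0,0,0,0.065],[0,0,0,0,0,0,0.065],[0,0,-0.01,0,0,0,0.065],[0,0,-0.03,0,0,0,0.065],[0,0,-0.04,0,0,0,0.065],[0,0,-0.04,0,0,0,0.065],[0,0,-0.04,0,0,0,0.065],[0,0,0,0,0,0,0.065]]'
python3 -m jog '[[0.035,0,-0.02,0,0,0,0.065],[0.035,0,-0.02,0,0,0,0.065],[0.035,-0.02,0,0,0,0,0.065],[0.035,-0.02,0,0,0,0,0.065],[0.035,-0.02,0,0,0,0,0.065],[0.035,-0.02,0,0,0,0,0.065],[0,-0.02,0,0,0,0,0.065],[0,0,0,0,0,0,0.065],[0,0,0,0,0,0,0.065]]'
python3 - <<'E'
from h import *
T=env.get_calibration("top");S=env.get_calibration("side");t=env.read_camera("top");s=env.read_camera("side")
t0=cv2.imread("pics/top0.png");s0=cv2.imread("pics/side0.png")
def match(a,b,p0,r,X,c,n):
    x,y=np.round(p0).astype(int);tm=a[y-r:y+r+1,x-r:x+r+1]
    q=proj(c,X)[0];u,v=np.round(q).astype(int);w=b[max(0,v-r-10):v+r+11,max(0,u-r-10):u+r+11]
    m=cv2.matchTemplate(w,tm,cv2.TM_CCOEFF_NORMED);_,mx,_,l=cv2.minMaxLoc(m)
    f=np.array([x,y])-p0; print(n,"score",round(mx,2),"px off",(np.array(l)+[max(0,u-r-10)+r,max(0,v-r-10)+r]-f-q).round(1))
N=[("tinA",[.5148,.146,.072],[.483,.430,.077],6),("salsa",[.4147,.1815,.1],[.4668,-.4133,.105],8),("tinB",[.5205,-.1425,.072],[.462,-.3275,.077],6),("spice",[.4275,-.188,.105],[.4897,.3629,.11],5),("salt",[.5945,-.048,.09],[.5945,-.048,.09],6),("garlic",[.497,.296,.06],[.497,.296,.06],7),("purple",[.407,-.0714,.072],[.407,-.0714,.072],7)]
for n,a,b,r in N:
    match(t0,t,proj(T,a)[0],r,b,T,n+" top"); match(s0,s,proj(S,a)[0],r+2,b,S,n+" side")
E
```

```text
time_s: 48.03
tool_pos: [0.4937, 0.3654, 0.2075]
tool_rot: [179.2, -0.6, 96.2]
force: [1.1, 0.1, 1.4]
grip_width: 0.0651
grasp_force: 0.0
time_s: 48.78
tool_pos: [0.3658, 0.5614, 0.2375]
tool_rot: [179.9, -0.0, 96.4]
force: [1.5, -0.6, 0.3]
grip_width: 0.065
grasp_force: 0.0
tinA top score 0.79 px off [ 1.1 -0.3]
tinA side score 0.73 px off [-0.8  3.1]
salsa top score 0.31 px off [-0.5  0.6]
salsa side score 0.57 px off [1.7 2.2]
tinB top score 0.86 px off [-0.6 -0.1]
tinB side score 0.44 px off [-10.6  -1.5]
spice top score 0.73 px off [ 0. -0.]
spice side score 0.8 px off [2.8 2.2]
salt top score 1.0 px off [0. 0.]
salt side score 1.0 px off [0. 0.]
garlic top score 0.97 px off [0. 0.]
garlic side score 0.51 px off [ 9. 10.]
purple top score 0.99 px off [0. 0.]
purple side score 0.46 px off [ 4. -3.]
```

```bash
python3 - <<'E'
from h import *
T=env.get_calibration("top");t=env.read_camera("top")
h=cv2.inRange(cv2.cvtColor(t,cv2.COLOR_BGR2HSV),(20,130,120),(32,255,255));n,l,s,c=cv2.connectedComponentsWithStats(h)
h0=cv2.inRange(cv2.cvtColor(cv2.imread("pics/top0.png"),cv2.COLOR_BGR2HSV),(20,130,120),(32,255,255));print("before",cv2.connectedComponentsWithStats(h0)[2][1:,:].tolist())
print([(s[i].tolist(),c[i].round(1).tolist(),plane(T,c[i],.105).round(4).tolist()) for i in range(1,n) if s[i,4]>60])
print(env.get_obs()["joint_velocities"].round(1))
E
```

```text
before [[178, 141, 10, 21, 49], [168, 143, 4, 3, 9], [143, 150, 16, 11, 77], [173, 151, 1, 1, 1], [134, 156, 11, 24, 58], [150, 164, 10, 4, 12], [264, 225, 13, 17, 31], [263, 226, 4, 3, 4], [267, 228, 1, 1, 1], [260, 230, 3, 4, 8], [267, 232, 5, 5, 9], [259, 238, 1, 1, 1], [264, 238, 1, 1, 1], [262, 240, 1, 1, 1]]
[([143, 150, 16, 11, 77], [150.5, 155.0], [0.65, 0.5515, 0.105]), ([451, 212, 14, 14, 107], [457.6, 218.4], [0.4657, -0.4123, 0.105])]
[ 0.5 -0.  -0.   0.1 -0.2 -0.1 -0. ]
```

The yellow lid sits at (0.466, −0.412), as placed, and everything else is where it should be. Handing in.

```bash
python3 -c "
from cell import env
print(env.sign_off())"
```

```text
the job is handed in; nothing more can be done
None
```

Both trays are made up and the job is handed in at about 49 s of the 141 s allowed: the stew tray has the tin, spice jar and peeler, and the dip tray the other tin and the salsa jar. The final top picture agrees with where I set the tins and jars and shows the garlic and salt shaker unmoved; the peeler was last seen lying flat in its compartment just before the spice jar went in, and the side view was too blocked to confirm most things from there.

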